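# Block the gap in a glaze-jar carrier and thread its carrying bar through both end boards

### The job

Get the glaze-jar carrier ready to carry: stand the loose wooden block on the carrier's floor, filling the gap between the two jars so that they cannot shift, and thread the wooden carrying bar over them, through the bores of both end boards, until its T-head is fully home against the outside of an end board. The lift-out end board may be stuck a little high in its slot, so feel for its bore with the bar's nose and do not ram it; leave both jars upright in the carrier and do not disturb the other things on the bench.

Things in the scene. Friction and masses are not known exactly. Their poses are not given: they have to be found in the camera images.
- carrier: open plywood jar carrier, held fast by low bench battens, 190 long (its y) x 82 wide (x) x 142 mm high. Origin under the middle of its inside, z up, bench at z 0. Floor top z 12. Inside y -70 to 70, 66 wide; side slats 8 thick, 45 high. Fixed end board y 70 to 82, lift-out end board y -82 to -70 (paler): each 66 wide up to z 98, then a 52 wide neck to the top, with a 17 mm through bore
- near_bore (a point): centre of the fixed board's bore on its outer face (carrier frame 0, 82, 120 mm); axes as the carrier's; the bore runs along y. The board's top is at 142 mm
- lift_slot (a point): where the lift-out board's bore would be, on its inner face, if that board were fully down (carrier frame 0, -70, 120 mm). The board is stuck in its slot 0 to 12 mm higher than that and does not move under hand forces, so its bore (17 mm, x = 0) is at z 120 to 132 and its top at 142 to 154; how high is not measured
- bar_mid (a point): centre of the dark wooden carrying bar (60 g, 200 mm long along its x), lying flat on the bench; its axis passes here. Round shank, 14 mm diameter, from x -76 to the nose at x +100 (1 mm chamfer). Flat T-head from x -100 to -76: 24 long, 40 wide (its y), 14 mm thick (its z). Fully home, the nose stands 12 mm outside the other end board
- bar_nose (a point): tip of the bar's nose, on its axis, 100 mm along +x from its centre; axes as bar_mid
- block_mid (a point): centre of the standing loose block of softwood, about 80 g: 62 mm wide (its x), 28 mm thick (its y), 92 mm tall (its z, up); the lowest 6 mm are planed in by 3 mm on the thick sides and 2 mm on the narrow sides. Its 62 mm go across the carrier (along the carrier's x), its 28 mm along the carrier's y
- jar_a_mid (a point): centre of a closed glaze jar, 54 mm diameter, 75 mm tall, 220 g, standing in the carrier at its +y end, up to 1.5 mm from the fixed board
- jar_b_mid (a point): centre of the second glaze jar of the same size, at the carrier's -y end, up to 1.5 mm from the lift-out board
- bowl: bystander: grey clay bowl with a central cone, 140 mm diameter, 86 mm high to the cone's tip, standing on a round 184 mm bat 16 mm thick; origin at the centre of its underside
- sprayer: bystander: white spray bottle with blue head, 76 mm diameter, 200 mm high; origin at the centre of its underside
- cup: bystander: white plastic cup, 72 mm diameter, 85 mm high; origin at the centre of its underside
Things that resemble listed ones, but are neither listed nor needed, are in the scene too. Of the things like the part that bears bar_mid, leave any that is turquoise; of the rest the smaller one is meant. Leave any turquoise look-alike of the part that bears jar_a_mid alone.

How it is judged:
By the outcome, as a careful person would: the job done as asked, in the order asked, and still so for the second after the job is handed in, with the robot touching nothing.
It also fails if it takes over 67 s, if anything falls off the work surface, if the arm or the gripper's body presses on something with over 40 N, if the wrist force passes 120 N, or if a joint passes its speed limit or range.

### The arm

A 6-joint arm with a two-finger parallel gripper is mounted at the origin on the work surface. World frame = base frame: x ahead of the robot, y to its left, z up, the work surface at z = 0. Lengths are in m, angles in rad, forces in N, time in s.
With the tool pointing down it reaches from about 0.35 to 0.775 m from the base axis. Payload 5.5 kg.
Tool frame: the origin (TCP) lies on the mounting face of the last link; the fingertips stand 173 mm ahead of it and the grasp point (between the pads) lies 155 mm ahead of it; z points along the fingers, y is the direction in which the jaws open and shut (so a half turn about z gives the same grasp; the last joint's range is limited). The gripper opens to 85 mm and grips with 20 to 120 N. Pads are 22 mm wide; open, the fingers measure 114 mm over their backs; the gripper's body (76 mm by 85 mm) begins 54 mm behind the grasp point. The pads swing forward as they close: fully open they stand 13 mm farther back than shut.
Start: joints at [-1.378, 0.313, 0.046, 1.304, 0, 1.431], TCP at [0.188, -0.543, 0.405] pointing down, gripper open.
Joint ranges: [-2.76, 2.76], [-0.86, 1.69], [-1.03, 1.26], [-2.2, 2.34], [-1.47, 1.5], [-3.14, 3.14]. Speed limits (rad/s): [2.57, 2.57, 3.14, 3.14, 3.14, 3.14].

### API

Orientations are given as a unit quaternion [w, x, y, z].
In Python, from workcell import get_state, eyes, env gives the robot as it stands. The module is installed in compiled form; this text tells all that it offers.
- The arm moves only by the tool carry_out, never from a script. Its argument "motion" is a list of rows, each an object of numbers: "jaw": the opening, from -1 (shut) to 1 (fully open); "tx", "ty", "tz": the shift along the tool's x, y, z in cm; "wx", "wy", "wz": the turn, a rotation vector about the tool's x, y, z in degrees. In form: [{"jaw": .., "tx": .., "ty": .., "tz": .., "wx": .., "wy": .., "wz": ..}, ...]. A call has 1 to 20 rows; each row shifts and turns the commanded pose from where the row before left it, along the tool's axes as they then stand; what a row does not reach is not made up. A row lasts 1/8 s, in which the tool goes at most 62.5 mm and 10.7 degrees, less where a joint would pass 70% of its speed; a pose out of reach is approached as far as the arm can. A call with a gripper value outside its range is refused whole. The fingers move at their own pace and stop on an object; "force" is the grip in N (left out, the last holds). Time passes only in rows, so rows that do not move let the fingers close. It gives the time, the measured TCP pose, the force and the opening at its end, in the units of the state.
- get_state(): the state, without advancing time (a new reading comes with each control period).
- eyes.read_camera(name): name is "side" or "top"; returns the picture (400x640x3 uint8, blue, green, red); there is no depth.
- eyes.calibration(name): a dict with "K" (3x3 intrinsics, pixels), "k1" (the pictures are not rectified: a ray, as slopes to the right and down, at radius r is drawn at 1 + k1 r^2 times it, then the intrinsics apply), "camera_from_world" (4x4, takes a point from world to camera coordinates). Camera axes: x right, y up, looking along -z (the intrinsics and any distortion apply to the point x, -y, -z); pixel columns grow to the right and rows downward; lengths in m; the calibration is good to about 2 mm. A picture is of the moment at which its call begins. calibration takes no time and is no camera call.
- env.hand_in(): hands the job in, once; it reports no verdict.
The state is a dict: "clock": time; "joint_pos": joint angles; "qvel": joint speeds; "tau": joint torques, N m; "tcp_pos": TCP position; "orientation": TCP orientation; "wrist_force": force on the tool from outside, world axes, zero at the start; "ft_torque": the same for the moment, N m; "finger_gap": finger opening in m.
Only numpy, scipy, OpenCV 4.12 (cv2) and the standard library are available. Lean on these libraries where they do the work, as an engineer would, in place of code of your own. Each camera call takes 0.05 s, during which the arm holds its last target.

## Working session

There is one attempt and no reset: what is moved stays moved. The work goes in short steps, Python scripts to look and compute and a tool call to move; the robot and the scene stay as the last step left them, time stands still between calls to the robot, and variables do not carry over. Pictures are saved under pics/ and viewed, and the job is handed in when it is done.

Besides the shell and the picture viewer there is one more tool, called after ">>>" in YAML: its name, and indented under it one key for each argument. carry_out: Moves the arm, as the interface text tells. Its arguments: {"type":"object","properties":{"motion":{"type":"array"},"force":{"type":"number"}},"required":["motion"]}

```bash
mkdir -p pics; python3 - <<'E'
from workcell import get_state, eyes, env
import cv2,json
for n in("side","top"):
    im=eyes.read_camera(n); cv2.imwrite(f"pics/{n}0.png",im)
    c=eyes.calibration(n); print(n,c)
print(get_state())
E
```

```text
side {'K': array([[422.96255481,   0.        , 314.96258618],
       [  0.        , 422.96255481, 196.89597428],
       [  0.        ,   0.        ,   1.        ]]), 'k1': -0.1152100528279448, 'camera_from_world': array([[ 0.95969077, -0.28085825,  0.01059576, -0.44857244],
       [ 0.19226058,  0.68351844,  0.70415794, -0.15772243],
       [-0.20501096, -0.67373673,  0.70996431, -1.40178796],
       [ 0.        ,  0.        ,  0.        ,  1.        ]])}
top {'K': array([[410.2047132 ,   0.        , 323.64627773],
       [  0.        , 410.2047132 , 205.77012343],
       [  0.        ,   0.        ,   1.        ]]), 'k1': 0.01778778878419606, 'camera_from_world': array([[-0.01523706, -0.99961952,  0.0229923 , -0.01207633],
       [ 0.99702456, -0.01345169,  0.07590179, -0.45032259],
       [-0.07556363,  0.0240804 ,  0.99685018, -1.44320646],
       [ 0.        ,  0.        ,  0.        ,  1.        ]])}
{'clock': 0.1, 'joint_pos': array([-1.37758173e+00,  3.13929483e-01,  4.50766182e-02,  1.30358668e+00,
       -8.00233787e-06,  1.43119850e+00]), 'qvel': array([-0.00030908, -0.00051478,  0.00285994, -0.0008122 ,  0.00081664,
        0.00018473]), 'tau': array([ 1.56792874e-03, -4.81723738e+01,  2.99244869e+01,  1.26576421e-02,
       -1.53689834e-04, -9.19767132e-06]), 'tcp_pos': array([ 0.18781106, -0.54327774,  0.40388889]), 'orientation': array([-8.21205624e-04,  9.86186073e-01,  1.65639228e-01, -2.60230795e-05]), 'wrist_force': array([ 0.9320948 ,  0.50277469, -0.8824843 ]), 'ft_torque': array([-0.02560728, -0.03521536, -0.0157605 ]), 'finger_gap': 0.08564137186283653}
```

View pics/top0.png

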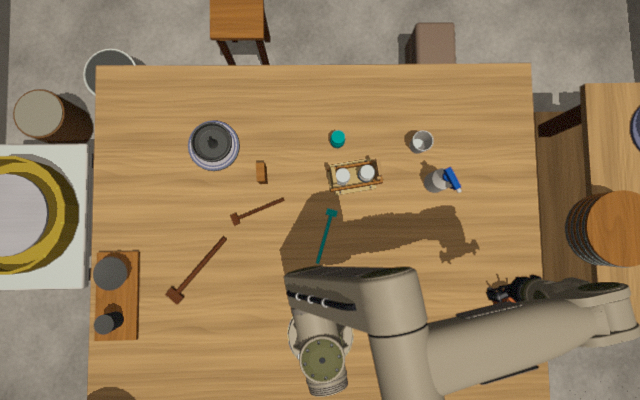

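View pics/side0.png

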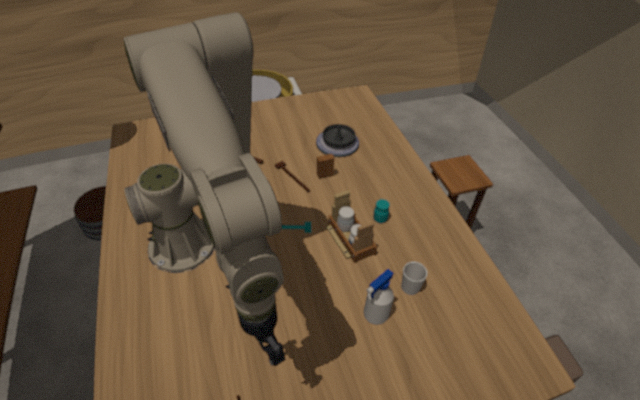

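In the top view there are three bars. The brown one has its head at (235,218) and nose at (284,199). A larger brown one runs from (175,296) to (226,238). A turquoise one runs from (332,212) to (319,262). The small brown one fits, as it is not turquoise and is the smaller of the rest. The carrier is at about (355,175) with two white jars, the block at (261,172), and a turquoise jar look-alike at (338,138). I'll enlarge to confirm.

```bash
cat > h.py <<'E'
import numpy as np, cv2
from workcell import get_state, eyes, env
def proj(n,P):
    c=eyes.calibration(n);P=np.atleast_2d(np.array(P,float))
    q=P@c['camera_from_world'][:3,:3].T+c['camera_from_world'][:3,3]
    s=np.stack([q[:,0]/-q[:,2],-q[:,1]/-q[:,2]],1)
    r2=(s**2).sum(1,keepdims=True); s=s*(1+c['k1']*r2)
    return s@c['K'][:2,:2].T+c['K'][:2,2]
def ray(n,px):
    c=eyes.calibration(n);px=np.array(px,float)
    d=(px-c['K'][:2,2])/c['K'][0,0]; s=d.copy()
    for _ in range(20): s=d/(1+c['k1']*(s@s))
    R=c['camera_from_world'][:3,:3];t=c['camera_from_world'][:3,3]
    return -R.T@t, R.T@np.array([s[0],-s[1],-1])
def atz(n,px,z):
    o,d=ray(n,px); return o+d*(z-o[2])/d[2]
def tri(p_top,p_side):
    o1,d1=ray('top',p_top);o2,d2=ray('side',p_side)
    A=np.stack([d1,-d2],1);k=np.linalg.lstsq(A,o2-o1,rcond=None)[0]
    a=o1+d1*k[0];b=o2+d2*k[1];return (a+b)/2,np.linalg.norm(a-b)
def crop(im,x0,y0,x1,y1,s,fn):
    c=cv2.resize(im[y0:y1,x0:x1],None,fx=s,fy=s,interpolation=cv2.INTER_CUBIC)
    st=10
    for x in range((x0//st+1)*st,x1,st):
        cv2.line(c,(int((x-x0)*s),0),(int((x-x0)*s),4 if x%50 else 12),(0,0,255),1); 
        if x%20==0: cv2.putText(c,str(x),(int((x-x0)*s)-8,20),0,.35,(0,0,255),1)
    for y in range((y0//st+1)*st,y1,st):
        cv2.line(c,(0,int((y-y0)*s)),(5,int((y-y0)*s)),(0,0,255),1)
        if y%20==0: cv2.putText(c,str(y),(8,int((y-y0)*s)+4),0,.35,(0,0,255),1)
    cv2.imwrite(fn,c)
E
python3 - <<'E'
from h import *
t=cv2.imread('pics/top0.png');s=cv2.imread('pics/side0.png')
crop(t,220,150,300,230,7,'pics/c1.png')
crop(t,315,120,395,200,7,'pics/c2.png')
crop(s,255,140,385,270,4.5,'pics/c3.png')
E
```

```text
(no output)
```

View pics/c1.png

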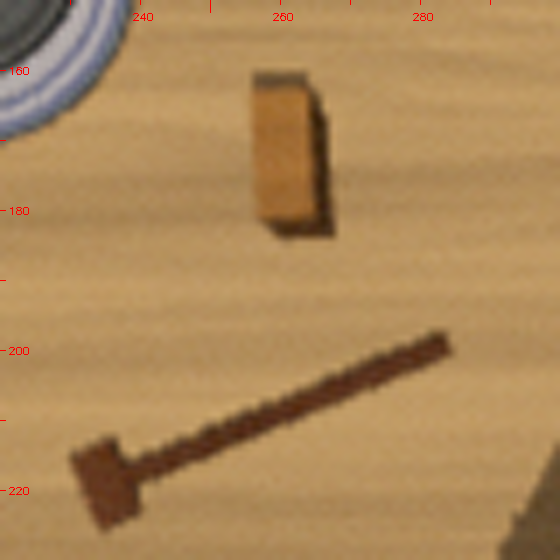

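View pics/c2.png

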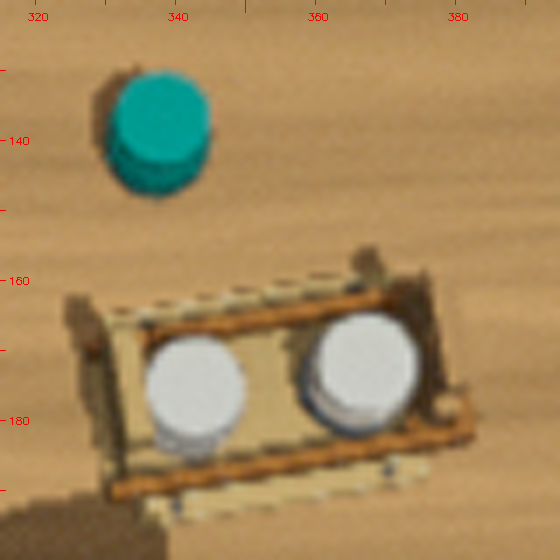

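View pics/c3.png

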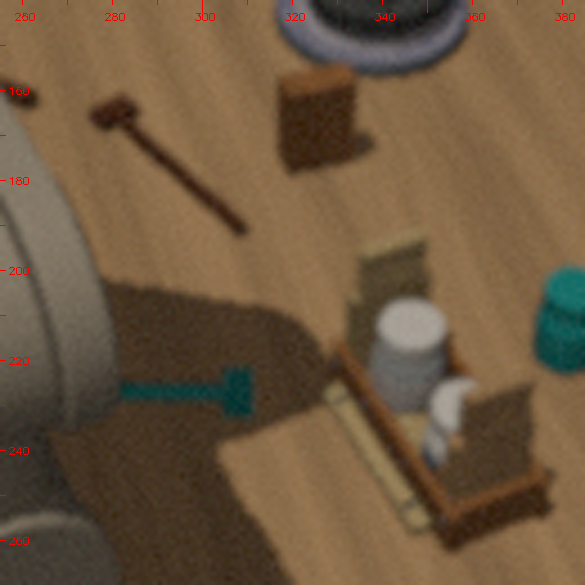

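The enlarged crops confirm the small brown bar: head about (235,219), nose about (284,199). The block's lit top spans (256–264,162–181), and the white jar lids are at (343,175) and (367,170). Next I'll measure these and overlay models on the pictures.

```bash
python3 - <<'E'
from h import *
t=cv2.imread('pics/top0.png');s=cv2.imread('pics/side0.png')
hsv=cv2.cvtColor(t,cv2.COLOR_BGR2HSV)
for n,p in [('blk',(260,172)),('bar',(260,208)),('wood',(270,190)),('jar',(343,175)),('slat',(360,187))]:
    print(n,t[p[1],p[0]],hsv[p[1],p[0]])
g=lambda p,z:np.round(atz('top',p,z),4)
print('base',proj('top',[[0,0,0]]))
for p in [(256.5,162.3),(264,162.3),(257,181.5),(264.5,181.5)]: print('blk',g(p,.092))
print('bar nose',g((283.8,199),.007),'headend',g((232.3,220),.007))
print('jars',g((342.8,174.8),.087),g((367,169.8),.087))
for p in [(331,490/7+120),(382,182)]: print('slat near',g(p,.057))
print('slat far',g((336,167),.057),g((370,162.5),.057))
for nm,p in [('bowl',(213,145)),('spray',(440,180)),('cup',(421,141)),('tjar',(337,138))]: print(nm,g(p,.05))
# side
for p in [(342.5,194.5),(348,192),(358.5,233),(372,226)]: print('side board top',np.round(atz('side',p,.142),4))
E
```

```text
blk [ 57 113 164] [ 16 166 164]
bar [31 53 93] [ 11 170  93]
wood [ 97 153 189] [ 18 124 189]
jar [196 203 202] [ 34   9 203]
slat [100 156 177] [ 22 111 177]
base [[320.20785476 333.9878123 ]]
blk [0.5953 0.2087 0.092 ]
blk [0.595  0.1833 0.092 ]
blk [0.5297 0.2072 0.092 ]
blk [0.5294 0.182  0.092 ]
bar nose [0.4771 0.1236 0.007 ] headend [0.4045 0.3067 0.007 ]
jars [ 0.5499 -0.0839  0.087 ] [ 0.5662 -0.167   0.087 ]
slat near [ 0.5017 -0.044   0.057 ]
slat near [ 0.5275 -0.2225  0.057 ]
slat far [ 0.5822 -0.0628  0.057 ] [ 0.5967 -0.1821  0.057 ]
bowl [0.6656 0.3655 0.05  ]
spray [ 0.5329 -0.4282  0.05  ]
cup [ 0.6727 -0.3657  0.05  ]
tjar [ 0.6866 -0.0685  0.05  ]
side board top [ 0.5425 -0.0567  0.142 ]
side board top [ 0.5636 -0.0506  0.142 ]
side board top [ 0.5357 -0.2239  0.142 ]
side board top [ 0.5849 -0.2093  0.142 ]
```

```bash
cat >> h.py <<'E'
def box(c0,c1):
    import itertools
    a,b=np.array(c0),np.array(c1)
    V=np.array(list(itertools.product(*zip(a,b)))); 
    E=[(i,j) for i in range(8) for j in range(i) if bin(i^j).count('1')==1]
    return [(V[i],V[j]) for i,j in E]
def circ(c,r,n=40):
    a=np.linspace(0,2*np.pi,n+1);P=np.stack([c[0]+r*np.cos(a),c[1]+r*np.sin(a),np.full(n+1,c[2])],1)
    return list(zip(P[:-1],P[1:]))
def carrier_lines(h_pos=0,h_neg=0):
    L=[]
    for (y0,y1,h) in [(70,82,h_pos),(-82,-70,h_neg)]:
        L+=box((-26,y0,98+h),(26,y1,142+h))
        L+=box((-33,y0,12),(33,y1,98+h))
    L+=box((-41,-95,0),(-33,95,45))+box((33,-95,0),(41,95,45))
    return [(np.array(a)/1e3,np.array(b)/1e3) for a,b in L]
def pose(x,y,yaw):
    c,s=np.cos(yaw),np.sin(yaw);T=np.eye(4);T[:2,:2]=[[c,-s],[s,c]];T[:2,3]=x,y;return T
def overlay(im,cam,groups,x0,y0,x1,y1,s,fn):
    c=cv2.resize(im[y0:y1,x0:x1],None,fx=s,fy=s,interpolation=cv2.INTER_CUBIC)
    for L,T,col in groups:
        A=np.array([l[0] for l in L]);B=np.array([l[1] for l in L])
        f=lambda P:((proj(cam,P@T[:3,:3].T+T[:3,3])-[x0,y0]+.5)*s).astype(int)
        for p,q in zip(f(A),f(B)): cv2.line(c,tuple(map(int,p)),tuple(map(int,q)),col,1,cv2.LINE_AA)
    cv2.imwrite(fn,c)
E
python3 - <<'E'
from h import *
t=cv2.imread('pics/top0.png');s=cv2.imread('pics/side0.png')
T=pose(.548,-.131,np.radians(8)); I=np.eye(4)
j=circ((.5499,-.0839,.087),.027)+circ((.5662,-.167,.087),.027)
G=[(carrier_lines(),T,(0,0,255)),(j,I,(255,0,0))]
a='pics/o1.png';overlay(t,'top',G,315,145,395,205,9,a)
overlay(s,'side',G,325,185,385,270,7,'pics/o2.png')
A=cv2.imread(a);B=cv2.imread('pics/o2.png')
E
```

```text
(no output)
```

View pics/o1.png

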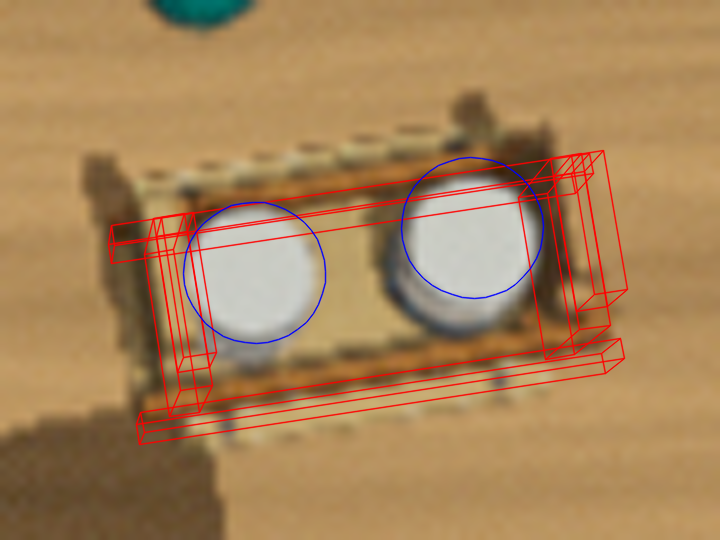

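View pics/o2.png

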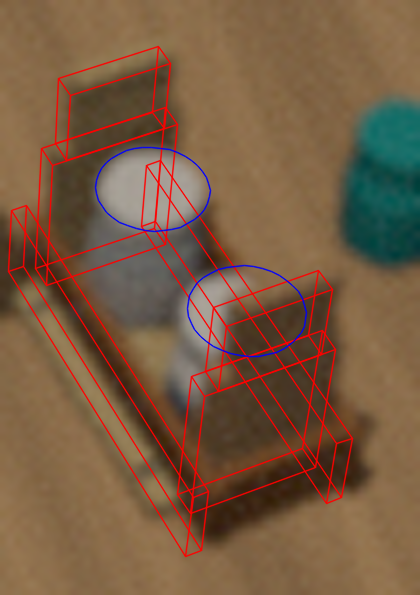

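```bash
python3 - <<'E'
from h import *
t=cv2.imread('pics/top0.png');s=cv2.imread('pics/side0.png')
crop(s,328,188,382,268,7.4,'pics/r2.png')
crop(t,322,152,388,200,11,'pics/r1.png')
E
```

```text
(no output)
```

View pics/r2.png

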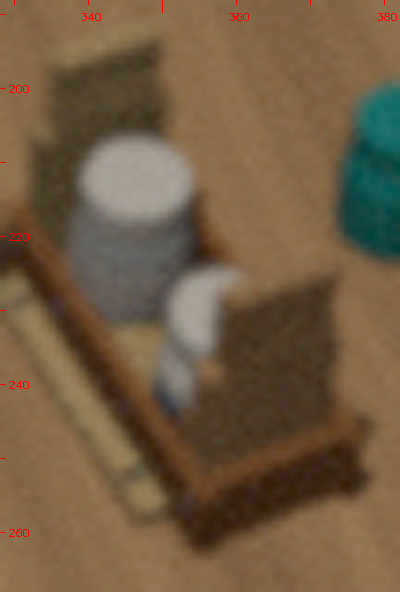

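View pics/r1.png

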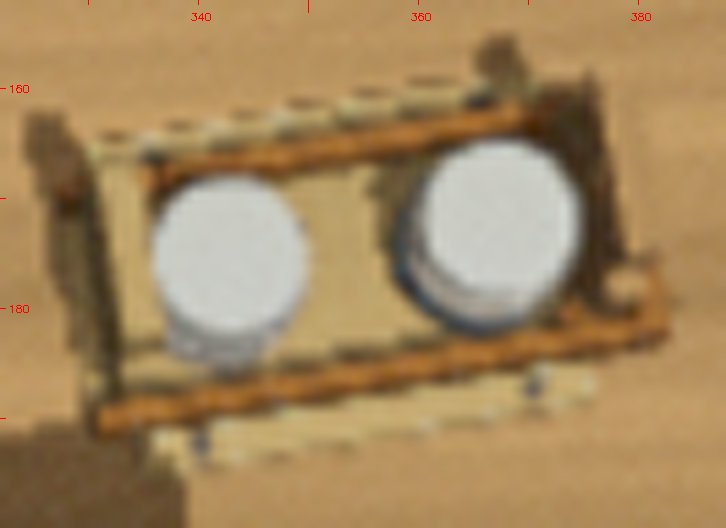

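```bash
python3 - <<'E'
from h import *
t=cv2.imread('pics/top0.png');s=cv2.imread('pics/side0.png')
def m(im,x0,x1,y0,y1): 
    a=im[y0:y1,x0:x1].reshape(-1,3).astype(float); return np.round(a.mean(0)), np.round(a.mean(0)/a.mean(),2)
print('far face',m(s,338,349,200,205),'near face',m(s,360,371,234,243))
print('far top edge',[s[y,x].tolist() for x,y in [(338,196),(342,195),(345,194),(347,193)]])
print('near top edge',[s[y,x].tolist() for x,y in [(360,231),(361,231),(364,229),(368,228),(371,226),(371,227)]])
print('top L',[t[y,x].tolist() for x,y in [(332,170),(333,175),(334,180),(333,172)]],'top R',[t[y,x].tolist() for x,y in [(378,165),(379,170),(380,174),(379,165)]],'bench',t[150:152,360:364].mean((0,1)))
E
```

```text
far face (array([44., 66., 80.]), array([0.69, 1.04, 1.27])) near face (array([37., 56., 74.]), array([0.67, 1.01, 1.33]))
far top edge [[70, 100, 121], [58, 89, 111], [66, 96, 112], [68, 100, 119]]
near top edge [[38, 57, 77], [28, 53, 70], [35, 55, 74], [39, 58, 75], [49, 67, 86], [35, 53, 73]]
top L [[104, 160, 186], [104, 160, 189], [109, 164, 193], [107, 164, 191]] top R [[94, 143, 180], [92, 145, 181], [87, 133, 170], [89, 143, 179]] bench [ 97.5   149.875 187.125]
```

```bash
python3 - <<'E'
from h import *
t=cv2.imread('pics/top0.png');s=cv2.imread('pics/side0.png')
g=lambda im:(255*(im/255.)**.5).astype(np.uint8)
crop(g(s),332,188,352,228,14,'pics/a.png');crop(g(s),350,220,382,264,13,'pics/b.png')
crop(g(t),322,155,340,195,14,'pics/c.png');crop(g(t),366,155,386,195,14,'pics/d.png')
L=[cv2.imread(f'pics/{k}.png') for k in 'ab'];H=575
L2=[cv2.imread(f'pics/{k}.png') for k in 'cd']
def hc(L):
    H=min(600,max(i.shape[0] for i in L));return np.hstack([np.vstack([i[:H],np.zeros((H-i[:H].shape[0],i.shape[1],3),np.uint8)]) for i in L])
cv2.imwrite('pics/ab.png',hc(L));cv2.imwrite('pics/cd.png',hc(L2))
E
```

```text
(no output)
```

View pics/ab.png

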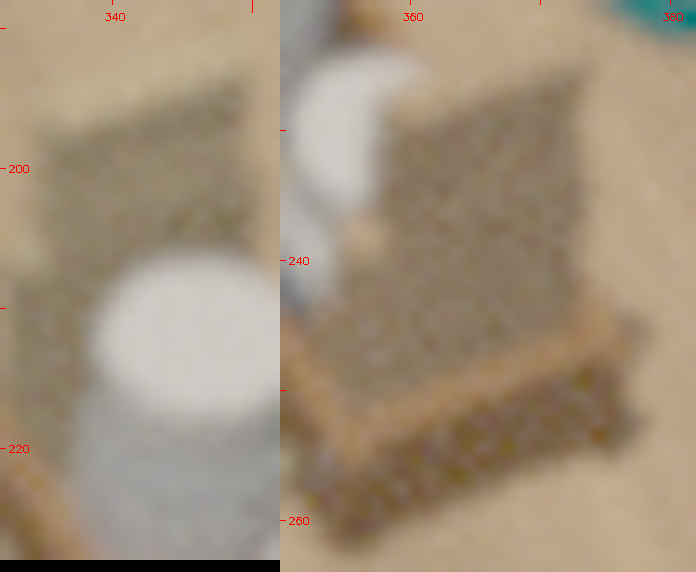

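View pics/cd.png

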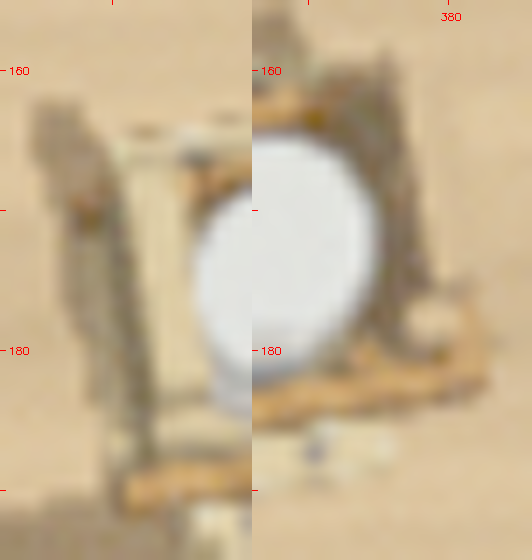

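```bash
cat > fit.py <<'E'
from h import *
from scipy.optimize import least_squares
S=[((-26,70,142,'F'),(335.1,197.1)),((26,70,142,'F'),(348.6,193.2)),((-26,-82,142,'N'),(358.0,229.8)),((26,-82,142,'N'),(372.7,225.)),
((-41,-95,0,0),(354.1,261.4)),((41,-95,0,0),(376.4,253.7)),((-41,-95,45,0),(355.3,254.5)),((41,-95,45,0),(376,246))]
T=[((-41,-95,45,0),(382.1,182)),((-41,95,45,0),(330.4,190.9)),((-26,82,142,'F'),(332.3,183.2)),((26,82,142,'F'),(330.2,166)),
((26,-70,142,'N'),(375.7,158.8)),((-26,-70,142,'N'),(378.2,174.5))]
def res(p,full=False):
    M=pose(p[0],p[1],p[2]);r=[]
    for cam,L,o in(('side',S,p[5:7]),('top',T,p[7:9])):
        P=np.array([[a[0],a[1],a[2]+(p[3] if a[3]=='F' else p[4] if a[3]=='N' else 0)] for a,_ in L])/1e3
        q=proj(cam,P@M[:3,:3].T+M[:3,3])+o-np.array([b for _,b in L]); r.append(q)
    if full:return r
    return np.concatenate([r[0].ravel(),r[1].ravel(),np.array(p[5:9])/.5,[p[3]/20,p[4]/20]])
o=least_squares(res,[.548,-.131,.14,0,0,0,0,0,0],x_scale=[.01,.01,.05,5,5,1,1,1,1],loss='soft_l1')
print(np.round(o.x,4),np.degrees(o.x[2]))
for a in res(o.x,True):print(np.round(a,1).tolist())
E
python3 fit.py
```

```text
[ 0.5548 -0.1251  0.1665 -2.7108 -3.9854 -0.1165  0.2265 -0.1023 -0.1762] 9.537013709452307
[[0.3, 0.5], [0.8, -0.5], [0.9, 0.4], [0.9, -0.4], [-0.9, 0.9], [-1.5, -0.3], [-1.0, -0.7], [0.5, -1.1]]
[[0.1, -0.5], [-1.3, 0.2], [0.9, -0.5], [0.2, 1.3], [-0.1, 0.5], [0.4, 0.1]]
```

```bash
cat >> fit.py <<'E'
def res2(p,full=False):
    M=pose(p[0],p[1],p[2]);r=[]
    for cam,L,o in(('side',S,p[5:7]),('top',T,p[7:9])):
        P=np.array([[a[0],np.sign(a[1])*p[9] if abs(a[1])==95 else a[1],a[2]+(p[3] if a[3]=='F' else 0)] for a,_ in L])/1e3
        q=proj(cam,P@M[:3,:3].T+M[:3,3])+o-np.array([b for _,b in L]); r.append(q)
    if full:return r
    return np.concatenate([r[0].ravel(),r[1].ravel(),np.array(p[5:9])/.5,[p[3]/20]])
o=least_squares(res2,[.548,-.131,.14,0,0,0,0,0,0,95],x_scale=[.01,.01,.05,5,5,1,1,1,1,5],loss='soft_l1')
print(np.round(o.x,4),np.degrees(o.x[2]))
for a in res2(o.x,True):print(np.round(a,1).tolist())
t=cv2.imread('pics/top0.png');s=cv2.imread('pics/side0.png')
g=lambda im:(255*(im/255.)**.6).astype(np.uint8)
M=pose(*o.x[:3])
G=[(carrier_lines(o.x[3],0),M,(0,0,255))]
overlay(g(t),'top',G,318,150,388,198,9,'pics/o3.png');overlay(g(s),'side',G,325,185,385,268,7,'pics/o4.png')
E
python3 fit.py
```

```text
[ 0.5548 -0.1251  0.1665 -2.7108 -3.9854 -0.1165  0.2265 -0.1023 -0.1762] 9.537013709452307
[[0.3, 0.5], [0.8, -0.5], [0.9, 0.4], [0.9, -0.4], [-0.9, 0.9], [-1.5, -0.3], [-1.0, -0.7], [0.5, -1.1]]
[[0.1, -0.5], [-1.3, 0.2], [0.9, -0.5], [0.2, 1.3], [-0.1, 0.5], [0.4, 0.1]]
[ 0.5545 -0.1252  0.1649 -2.0364 68.0908 -0.1026  0.3419 -0.1772 -0.1828
 95.5535] 9.44718989293267
[[0.3, 0.4], [0.8, -0.5], [0.9, -0.2], [0.9, -1.0], [-1.0, 1.1], [-1.5, 0.1], [-1.1, -0.4], [0.5, -0.8]]
[[0.2, -0.4], [-1.5, 0.3], [0.9, -0.4], [0.1, 1.3], [0.0, 0.3], [0.5, 0.1]]
```

View pics/o3.png

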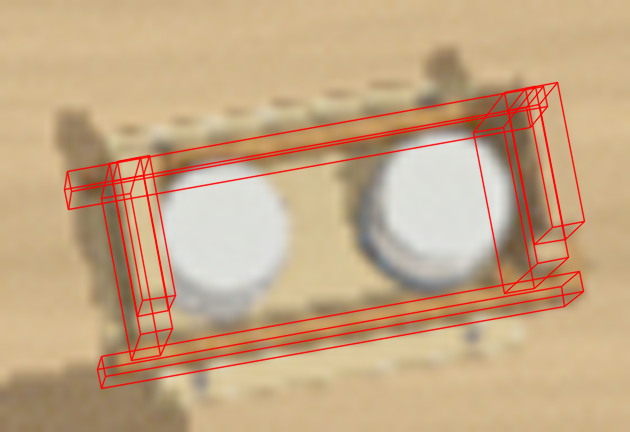

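View pics/o4.png

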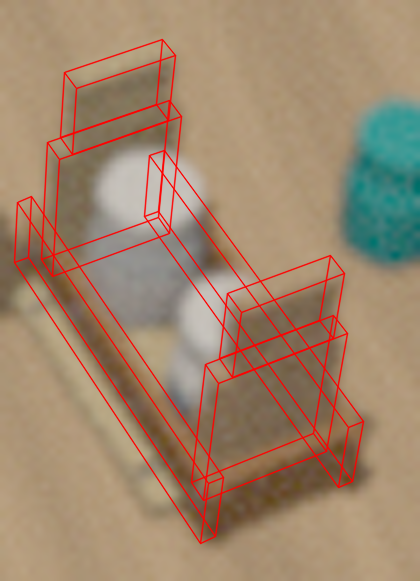

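```bash
cat > fit2.py <<'E'
from h import *
from scipy.optimize import minimize
from scipy.ndimage import map_coordinates
def grads(im):
    f=cv2.GaussianBlur((255*(im/255.)**.6).astype(np.float32),(0,0),.8)
    return [np.gradient(f[:,:,k]) for k in range(3)]
IM={n:grads(cv2.imread(f'pics/{n}0.png')) for n in('side','top')}
EDG={'top':[((-41,-85,45),(-41,93,45)),((-33,-55,45),(-33,40,45)),((33,-40,45),(33,60,45)),((41,-60,45),(41,80,45)),
 ((-24,82,'F'),(24,82,'F')),((-24,-70,142),(24,-70,142))],
 'side':[((-24,70,'F'),(24,70,'F')),((-24,82,'F'),(24,82,'F')),((26,70,120),(26,70,'F')),((-24,-82,142),(24,-82,142)),((26,-82,100),(26,-82,140)),
 ((-41,-93,45),(-41,80,45)),((-33,-80,45),(-33,70,45)),((-39,-95,45),(39,-95,45)),((-39,-95,0),(39,-95,0))]}
def score(p,cams):
    M=pose(p[0],p[1],p[2]);tot=0
    for c in cams:
        for a,b in EDG[c]:
            g=lambda v:np.array([v[0],v[1],142+p[3] if v[2]=='F' else v[2]])/1e3
            A=g(a);B=g(b);u=np.linspace(0,1,25)[:,None];P=A+(B-A)*u
            q=proj(c,P@M[:3,:3].T+M[:3,3]);d=q[-1]-q[0];n=np.array([-d[1],d[0]])/np.linalg.norm(d)
            gm=0
            for gy,gx in IM[c]:
                v=map_coordinates(gx,[q[:,1],q[:,0]],order=1)*n[0]+map_coordinates(gy,[q[:,1],q[:,0]],order=1)*n[1]
                gm+=abs(v.mean())
            tot+=np.sqrt(gm)
    return -tot
rng=np.random.default_rng(0)
R={}
for cams in (['top'],['side'],['top','side']):
    best=None
    for k in range(60):
        p0=np.array([.553,-.128,.15,3])+rng.normal(size=4)*[.005,.005,.02,5]
        o=minimize(score,p0,args=(cams,),method='Nelder-Mead',options=dict(initial_simplex=p0+np.vstack([np.zeros(4),np.diag([.003,.003,.02,4])])))
        if best is None or o.fun<best.fun:best=o
    print(cams,np.round(best.x,4),np.degrees(best.x[2]).round(2),best.fun);R[cams[0]+str(len(cams))]=best.x
    if cams==['side']:
        for h in range(-3,14,1):
            bb=min((minimize(lambda q:score([*q,h],cams),best.x[:3]+np.array([dx,dy,0]),method='Nelder-Mead',options=dict(initial_simplex=best.x[:3]+np.vstack([np.zeros(3),np.diag([.003,.003,.02])]))) for dx in(-.002,.002) for dy in (-.002,.002)),key=lambda o:o.fun)
            print(h,bb.fun.round(3),np.round(bb.x,4))
t=cv2.imread('pics/top0.png');s=cv2.imread('pics/side0.png')
g=lambda im:(255*(im/255.)**.6).astype(np.uint8)
x=R['top1'];overlay(g(t),'top',[(carrier_lines(x[3],0),pose(*x[:3]),(0,0,255))],318,150,388,198,9,'pics/o5.png')
x=R['side1'];overlay(g(s),'side',[(carrier_lines(x[3],0),pose(*x[:3]),(0,0,255))],325,185,385,268,7,'pics/o6.png')
E
python3 fit2.py
```

```text
Traceback (most recent call last):
  File "fit2.py", line 31, in <module>
    o=minimize(score,p0,args=(cams,),method='Nelder-Mead',options=dict(initial_simplex=p0+np.vstack([np.zeros(4),np.diag([.003,.003,.02,4])])))
  File "fit2.py", line 18, in score
    q=proj(c,P@M[:3,:3].T+M[:3,3]);d=q[-1]-q[0];n=np.array([-d[1],d[0]])/np.linalg.norm(d)
  File "h.py", line 4, in proj
    c=eyes.calibration(n);P=np.atleast_2d(np.array(P,float))
ValueError: time passes only in moves, steps and waits
```

```bash
python3 - <<'E'
from workcell import eyes,get_state
import pickle
pickle.dump({n:eyes.calibration(n) for n in('side','top')},open('cal.pkl','wb'));print(get_state()['clock'])
E
sed -i 's/eyes.calibration(n)/CAL[n]/; s/^import numpy as np, cv2/import numpy as np, cv2, pickle\nCAL=pickle.load(open("\.\/cal.pkl","rb"))/' h.py; head -8 h.py; time python3 fit2.py
```

```text
0.1
import numpy as np, cv2, pickle
CAL=pickle.load(open("cal.pkl","rb"))
from workcell import get_state, eyes, env
def proj(n,P):
    c=CAL[n];P=np.atleast_2d(np.array(P,float))
    q=P@c['camera_from_world'][:3,:3].T+c['camera_from_world'][:3,3]
    s=np.stack([q[:,0]/-q[:,2],-q[:,1]/-q[:,2]],1)
    r2=(s**2).sum(1,keepdims=True); s=s*(1+c['k1']*r2)
['top'] [ 0.5455 -0.125   0.1089  9.6616] 6.24 -39.836469485486326
['side'] [ 0.5531 -0.1273  0.1634 -7.0144] 9.36 -50.10353534270686
-3 -49.447 [ 0.553  -0.1283  0.1658]
-2 -49.074 [ 0.5529 -0.1286  0.1655]
-1 -48.622 [ 0.5529 -0.1288  0.1669]
0 -48.079 [ 0.5529 -0.129   0.1669]
1 -47.797 [ 0.5533 -0.1275  0.1588]
2 -47.744 [ 0.5533 -0.1277  0.1578]
3 -47.628 [ 0.5534 -0.1276  0.1565]
4 -47.502 [ 0.5533 -0.128   0.1575]
5 -47.271 [ 0.5534 -0.1283  0.1564]
6 -46.938 [ 0.5534 -0.1285  0.1576]
7 -46.531 [ 0.5533 -0.1289  0.1561]
8 -46.053 [ 0.5533 -0.1291  0.1563]
9 -45.502 [ 0.5532 -0.1292  0.1568]
10 -44.888 [ 0.5532 -0.1294  0.1563]
11 -44.227 [ 0.5532 -0.1295  0.1575]
12 -43.528 [ 0.5532 -0.1296  0.1575]
13 -42.781 [ 0.5532 -0.1297  0.1592]
['top', 'side'] [ 0.5528 -0.126   0.1551 -8.788 ] 8.89 -86.7138442319056
real	4m45.394s
user	4m42.570s
sys	0m0.344s
```

View pics/o5.png

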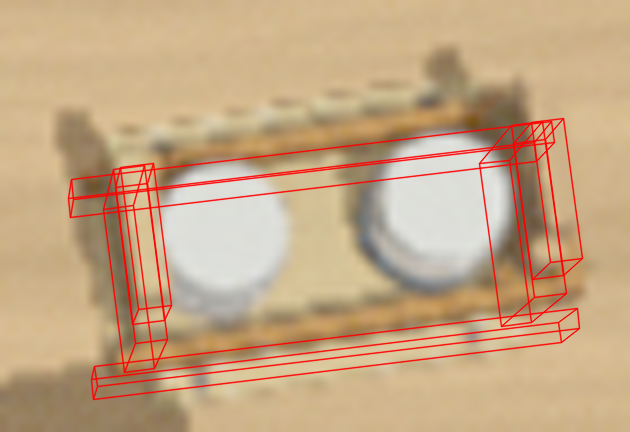

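View pics/o6.png

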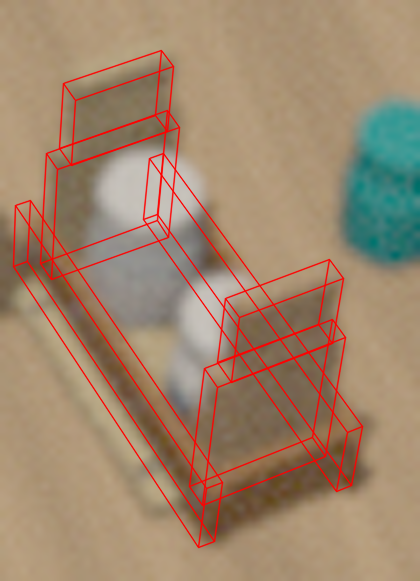

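```bash
python3 - <<'E'
from h import *
t=cv2.imread('pics/top0.png');s=cv2.imread('pics/side0.png')
# block top mask
def sub(im,x0,y0,x1,y1,lo,hi,k=8):
    c=cv2.resize(im[y0:y1,x0:x1],None,fx=k,fy=k,interpolation=cv2.INTER_CUBIC);h=cv2.cvtColor(c,cv2.COLOR_BGR2HSV)
    m=cv2.inRange(h,lo,hi); cs,_=cv2.findContours(m,cv2.RETR_EXTERNAL,cv2.CHAIN_APPROX_NONE);c=max(cs,key=cv2.contourArea)
    r=cv2.minAreaRect(c);b=(cv2.boxPoints(r)+.5)/k-.5+[x0,y0];return b,m,c,(c[:,0,:]+.5)/k-.5+[x0,y0]
b,m,_,_=sub(t,245,150,280,195,(5,146,125),(22,255,255))
W=np.array([atz('top',p,.092)[:2] for p in b]);print(np.round(b,1).tolist(),np.round(W,4).tolist(),W.mean(0),[np.linalg.norm(W[i]-W[i-1]) for i in range(4)])
# bar mask dark
k=8
b,m2,c,pts=sub(t,225,190,295,235,(0,100,40),(20,255,135))
W=np.array([atz('top',p,.007)[:2] for p in pts])
M=cv2.moments(c)
# axis from shank
ctr=W.mean(0);u=np.linalg.svd(W-ctr)[2][0]
for _ in range(5):
    a=(W-ctr)@u; nrm=np.array([-u[1],u[0]]);d=(W-ctr)@nrm
    lo,hi=a.min(),a.max()
    # shank portion: exclude head (first 35 mm at wide end)
    wid=lambda A:np.ptp(d[A])
    headhi=wid(a>hi-.02)>wid(a<lo+.02)
    S=(a<hi-.035)&(a>lo+.01) if headhi else (a>lo+.035)&(a<hi-.01)
    v,_,_,_=np.linalg.lstsq(np.c_[a[S],np.ones(S.sum())],d[S],rcond=None)[0:4]
    u=u+v[0]*nrm;u/=np.linalg.norm(u);nrm=np.array([-u[1],u[0]]);ctr=ctr+nrm*v[1]
a=(W-ctr)@u;d=(W-ctr)@nrm
print('bar len',np.ptp(a),'ends',ctr+u*a.min(),ctr+u*a.max(),'headhi',headhi,'yaw',np.degrees(np.arctan2(u[1],u[0])),'head w',np.ptp(d),'shank w',d[S].max()-d[S].min())
cv2.imwrite('pics/m.png',np.hstack([cv2.resize(m,(400,500)),cv2.resize(m2,(400,500))]))
E
```

```text
[[255.1, 161.8], [263.6, 161.5], [264.4, 181.4], [255.9, 181.8]] [[0.5969, 0.2134], [0.5978, 0.1846], [0.5297, 0.1822], [0.5289, 0.2109]] [0.56329793 0.19778633] [np.float64(0.06806836480954112), np.float64(0.0287814622834795), np.float64(0.06811250003307294), np.float64(0.028681052785282213)]
bar len 0.20128407148869665 ends [0.47989653 0.12389771] [0.40358652 0.31015575] headhi True yaw 112.27893823991091 head w 0.04410412992262486 shank w 0.01653186974247756
```

View pics/m.png

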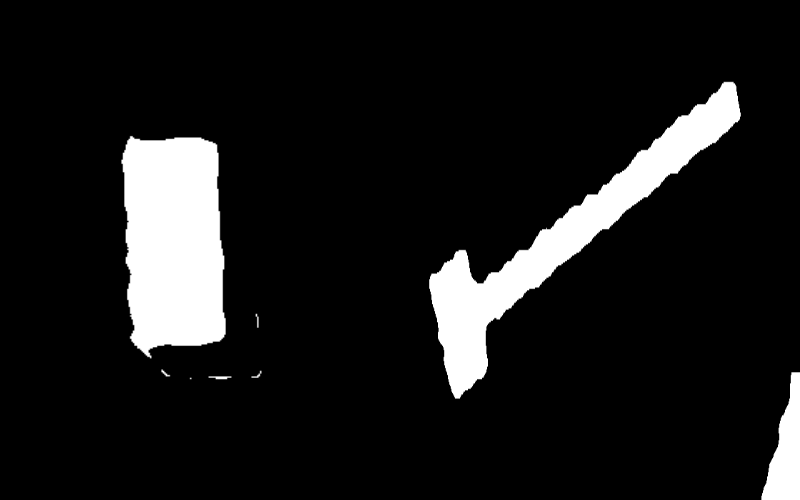

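```bash
cat > mv.py <<'E'
import numpy as np, json
from scipy.spatial.transform import Rotation as Ro
from workcell import get_state
def R_of(q): return Ro.from_quat([q[1],q[2],q[3],q[0]])
def down(yaw_y,pitch=0):
    """tool pointing down with tool y axis at world yaw (deg)"""
    a=np.radians(yaw_y);y=np.array([np.cos(a),np.sin(a),0]);z=np.array([0,0,-1.]);x=np.cross(y,z)
    return Ro.from_matrix(np.stack([x,y,z],1))
def plan(p1,R1,n,p0=None,R0=None,jaw=None,quiet=False):
    s=get_state()
    p0=np.array(s['tcp_pos'] if p0 is None else p0,float);R0=R_of(s['orientation']) if R0 is None else R0
    p1=np.array(p1,float)
    w=(R0.inv()*R1).as_rotvec();rows=[]
    for k in range(n):
        Ra=R0*Ro.from_rotvec(w*k/n)
        d=Ra.inv().apply((p1-p0)/n)*100;v=np.degrees(w/n)
        r={}
        if jaw is not None:r['jaw']=jaw
        for a,b in zip(('tx','ty','tz'),d):
            if abs(b)>.004:r[a]=round(float(b),2)
        for a,b in zip(('wx','wy','wz'),v):
            if abs(b)>.04:r[a]=round(float(b),2)
        rows.append(r)
    if not quiet: print('shift',np.round((p1-p0)*1e3,1),'turn',np.round(np.degrees(w),2));print(json.dumps(rows))
    return rows
def st():
    s=get_state();R=R_of(s['orientation']);yy=R.apply([0,1,0]);zz=R.apply([0,0,1])
    print('t',round(s['clock'],2),'tcp',np.round(s['tcp_pos'],4),'yaw_y',round(np.degrees(np.arctan2(yy[1],yy[0])),2),'z',np.round(zz,4),'F',np.round(s['wrist_force'],1),'M',np.round(s['ft_torque'],2),'gap',round(s['finger_gap'],4));return s
E
python3 - <<'E'
from mv import *
st();plan([.563,.197,.36],down(2),15)
E
```

```text
t 0.1 tcp [ 0.1878 -0.5433  0.4039] yaw_y -70.93 z [-3.0e-04  1.6e-03 -1.0e+00] F [ 0.9  0.5 -0.9] M [-0.03 -0.04 -0.02] gap 0.0856
shift [375.2 740.3 -43.9] turn [-7.000e-02 -7.000e-02 -7.293e+01]
[{"tx": 3.98, "ty": -3.85, "tz": 0.3, "wz": -4.86}, {"tx": 4.29, "ty": -3.5, "tz": 0.3, "wz": -4.86}, {"tx": 4.57, "ty": -3.12, "tz": 0.3, "wz": -4.86}, {"tx": 4.82, "ty": -2.72, "tz": 0.3, "wz": -4.86}, {"tx": 5.03, "ty": -2.3, "tz": 0.3, "wz": -4.86}, {"tx": 5.21, "ty": -1.87, "tz": 0.3, "wz": -4.86}, {"tx": 5.35, "ty": -1.42, "tz": 0.3, "wz": -4.86}, {"tx": 5.45, "ty": -0.96, "tz": 0.3, "wz": -4.86}, {"tx": 5.51, "ty": -0.5, "tz": 0.29, "wz": -4.86}, {"tx": 5.53, "ty": -0.03, "tz": 0.29, "wz": -4.86}, {"tx": 5.52, "ty": 0.44, "tz": 0.29, "wz": -4.86}, {"tx": 5.46, "ty": 0.91, "tz": 0.29, "wz": -4.86}, {"tx": 5.36, "ty": 1.37, "tz": 0.29, "wz": -4.86}, {"tx": 5.23, "ty": 1.82, "tz": 0.29, "wz": -4.86}, {"tx": 5.05, "ty": 2.25, "tz": 0.29, "wz": -4.86}]
```

>>> carry_out:
  motion:
    - {"jaw":1,"tx":4.0,"ty":-3.9,"tz":0.3,"wz":-4.9}
    - {"jaw":1,"tx":4.3,"ty":-3.5,"tz":0.3,"wz":-4.9}
    - {"jaw":1,"tx":4.6,"ty":-3.1,"tz":0.3,"wz":-4.9}
    - {"jaw":1,"tx":4.8,"ty":-2.7,"tz":0.3,"wz":-4.9}
    - {"jaw":1,"tx":5.0,"ty":-2.3,"tz":0.3,"wz":-4.9}
    - {"jaw":1,"tx":5.2,"ty":-1.9,"tz":0.3,"wz":-4.9}
    - {"jaw":1,"tx":5.4,"ty":-1.4,"tz":0.3,"wz":-4.9}
    - {"jaw":1,"tx":5.4,"ty":-1.0,"tz":0.3,"wz":-4.9}
    - {"jaw":1,"tx":5.5,"ty":-0.5,"tz":0.3,"wz":-4.8}
    - {"jaw":1,"tx":5.5,"ty":0.0,"tz":0.3,"wz":-4.8}
    - {"jaw":1,"tx":5.5,"ty":0.4,"tz":0.3,"wz":-4.8}
    - {"jaw":1,"tx":5.4,"ty":0.9,"tz":0.3,"wz":-4.8}
    - {"jaw":1,"tx":5.4,"ty":1.4,"tz":0.3,"wz":-4.8}
    - {"jaw":1,"tx":5.2,"ty":1.8,"tz":0.3,"wz":-4.8}
    - {"jaw":1,"tx":5.1,"ty":2.2,"tz":0.3,"wz":-4.8}
    - {"jaw":1}

```text
invalid input at $.motion[0]: expected keys jaw, tx, ty, tz, wx, wy, wz
```

```bash
python3 - <<'E'
from mv import *
from h import *
st()
t=eyes.read_camera('top');s=eyes.read_camera('side');cv2.imwrite('pics/top1.png',t);cv2.imwrite('pics/side1.png',s)
g=lambda im:(255*(im/255.)**.7).astype(np.uint8)
crop(g(t),220,130,390,230,4.6,'pics/t1.png');crop(g(s),260,130,390,275,4,'pics/s1.png')
plan([.563,.197,.229],down(2),4)
E
```

```text
t 0.1 tcp [ 0.1878 -0.5433  0.4039] yaw_y -70.93 z [-3.0e-04  1.6e-03 -1.0e+00] F [ 0.9  0.5 -0.9] M [-0.03 -0.04 -0.02] gap 0.0856
shift [ 375.2  740.4 -175.1] turn [-5.000e-02 -5.000e-02 -7.293e+01]
[{"tx": 14.91, "ty": -14.42, "tz": 4.4, "wz": -18.23}, {"tx": 18.68, "ty": -9.04, "tz": 4.39, "wz": -18.23}, {"tx": 20.57, "ty": -2.74, "tz": 4.39, "wz": -18.23}, {"tx": 20.39, "ty": 3.83, "tz": 4.38, "wz": -18.23}]
```

View pics/t1.png

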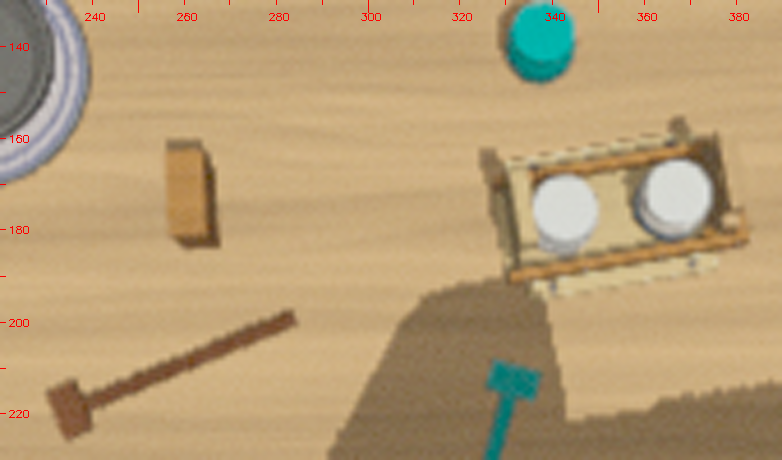

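View pics/s1.png

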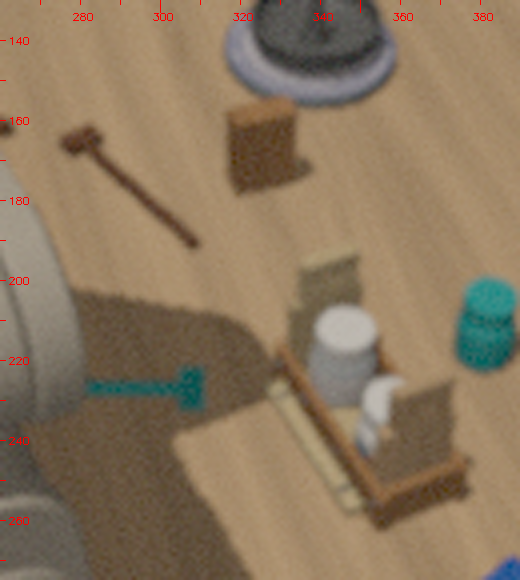

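The call was refused because every row needs all seven keys, so the arm has not moved. The left board, at (330–335,165–185), is clearly the paler one, so the lift-out board is at the world +y end.

>>> carry_out:
  motion:
    - {"jaw":1,"tx":4.0,"ty":-3.9,"tz":0.3,"wx":0,"wy":0,"wz":-4.9}
    - {"jaw":1,"tx":4.3,"ty":-3.5,"tz":0.3,"wx":0,"wy":0,"wz":-4.9}
    - {"jaw":1,"tx":4.6,"ty":-3.1,"tz":0.3,"wx":0,"wy":0,"wz":-4.9}
    - {"jaw":1,"tx":4.8,"ty":-2.7,"tz":0.3,"wx":0,"wy":0,"wz":-4.9}
    - {"jaw":1,"tx":5.0,"ty":-2.3,"tz":0.3,"wx":0,"wy":0,"wz":-4.9}
    - {"jaw":1,"tx":5.2,"ty":-1.9,"tz":0.3,"wx":0,"wy":0,"wz":-4.9}
    - {"jaw":1,"tx":5.4,"ty":-1.4,"tz":0.3,"wx":0,"wy":0,"wz":-4.9}
    - {"jaw":1,"tx":5.4,"ty":-1.0,"tz":0.3,"wx":0,"wy":0,"wz":-4.9}
    - {"jaw":1,"tx":5.5,"ty":-0.5,"tz":0.3,"wx":0,"wy":0,"wz":-4.8}
    - {"jaw":1,"tx":5.5,"ty":0,"tz":0.3,"wx":0,"wy":0,"wz":-4.8}
    - {"jaw":1,"tx":5.5,"ty":0.4,"tz":0.3,"wx":0,"wy":0,"wz":-4.8}
    - {"jaw":1,"tx":5.4,"ty":0.9,"tz":0.3,"wx":0,"wy":0,"wz":-4.8}
    - {"jaw":1,"tx":5.4,"ty":1.4,"tz":0.3,"wx":0,"wy":0,"wz":-4.8}
    - {"jaw":1,"tx":5.2,"ty":1.8,"tz":0.3,"wx":0,"wy":0,"wz":-4.8}
    - {"jaw":1,"tx":5.1,"ty":2.2,"tz":0.3,"wx":0,"wy":0,"wz":-4.8}
    - {"jaw":1,"tx":0,"ty":0,"tz":0,"wx":0,"wy":0,"wz":0}

```text
clock: 2.2
tcp_pos: [0.5613, 0.2006, 0.3583]
orientation: [-0.0, 0.694, 0.72, -0.0]
wrist_force: [0.5, 0.1, 0.4]
finger_gap: 0.0855
```

```bash
python3 - <<'E'
import re
s=open('mv.py').read()
s=s.replace("        r={}\n        if jaw is not None:r['jaw']=jaw\n","        r={'jaw':1 if jaw is None else jaw}\n").replace("            if abs(b)>.004:r[a]=round(float(b),2)","            r[a]=round(float(b),2)+0.0").replace("            if abs(b)>.04:r[a]=round(float(b),2)","            r[a]=round(float(b),1)+0.0")
open('mv.py','w').write(s)
E
python3 - <<'E'
from mv import *
from h import *
st()
t=eyes.read_camera('top');s=eyes.read_camera('side');cv2.imwrite('pics/top2.png',t);cv2.imwrite('pics/side2.png',s)
g=lambda im:(255*(im/255.)**.7).astype(np.uint8)
crop(g(t),220,100,390,230,4.6,'pics/t2.png');crop(g(s),260,110,390,275,3.6,'pics/s2.png')
plan([.563,.197,.229],down(2),4)
E
```

```text
t 2.2 tcp [0.5613 0.2006 0.3583] yaw_y 2.14 z [-8.e-04  2.e-04 -1.e+00] F [0.5 0.1 0.4] M [-0.02  0.07 -0.  ] gap 0.0855
shift [   2.8   -0.9 -129.9] turn [-0.1   0.05 -0.09]
[{"jaw": 1, "tx": -0.02, "ty": 0.08, "tz": 3.25, "wx": 0.0, "wy": 0.0, "wz": 0.0}, {"jaw": 1, "tx": -0.02, "ty": 0.07, "tz": 3.25, "wx": 0.0, "wy": 0.0, "wz": 0.0}, {"jaw": 1, "tx": -0.02, "ty": 0.07, "tz": 3.25, "wx": 0.0, "wy": 0.0, "wz": 0.0}, {"jaw": 1, "tx": -0.02, "ty": 0.07, "tz": 3.25, "wx": 0.0, "wy": 0.0, "wz": 0.0}]
```

View pics/t2.png

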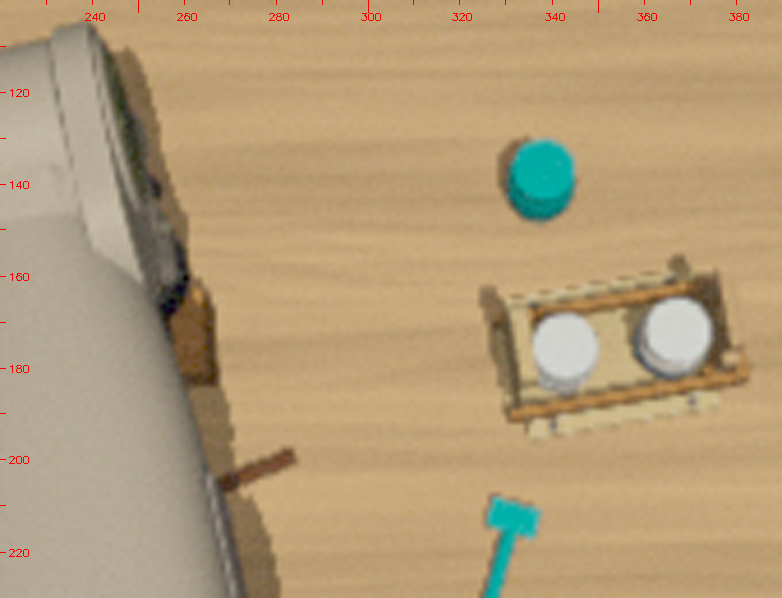

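View pics/s2.png

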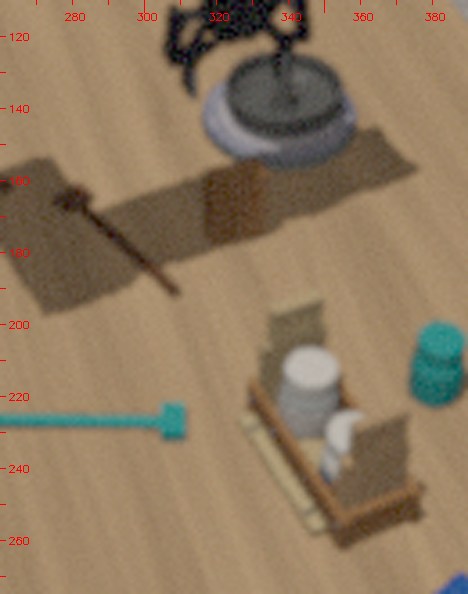

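The gripper stands above the block. I'll descend and grip it.

>>> carry_out:
  motion:
    - {"jaw":1,"tx":0,"ty":0.1,"tz":4.0,"wx":0,"wy":0,"wz":0}
    - {"jaw":1,"tx":-0.1,"ty":0.1,"tz":4.0,"wx":0,"wy":0,"wz":0}
    - {"jaw":1,"tx":0,"ty":0.1,"tz":3.5,"wx":0,"wy":0,"wz":0}
    - {"jaw":1,"tx":0,"ty":0,"tz":1.5,"wx":0,"wy":0,"wz":0}
    - {"jaw":-1,"tx":0,"ty":0,"tz":0,"wx":0,"wy":0,"wz":0}
    - {"jaw":-1,"tx":0,"ty":0,"tz":0,"wx":0,"wy":0,"wz":0}
    - {"jaw":-1,"tx":0,"ty":0,"tz":0,"wx":0,"wy":0,"wz":0}
    - {"jaw":-1,"tx":0,"ty":0,"tz":0,"wx":0,"wy":0,"wz":0}
    - {"jaw":-1,"tx":0,"ty":0,"tz":0,"wx":0,"wy":0,"wz":0}
  force: 40

```text
clock: 3.42
tcp_pos: [0.5639, 0.1968, 0.2307]
orientation: [0.001, 0.695, 0.719, 0.001]
wrist_force: [-0.8, -0.7, 4.9]
finger_gap: 0.0617
```

```bash
python3 - <<'E'
from mv import *
st()
E
```

```text
t 3.42 tcp [0.5639 0.1968 0.2307] yaw_y 1.88 z [ 1.9e-03  2.0e-04 -1.0e+00] F [-0.8 -0.7  4.9] M [-0.01  0.03 -0.03] gap 0.0617
```

```bash
python3 - <<'E'
from mv import *
s=get_state()
plan([.5545,-.126,.405],down(9),7,p0=[*s['tcp_pos'][:2],.405],jaw=-1)
E
```

```text
shift [  -9.4 -322.8    0. ] turn [ 0.11 -0.   -7.12]
[{"jaw": -1, "tx": -4.6, "ty": -0.29, "tz": 0.0, "wx": 0.0, "wy": 0.0, "wz": -1.0}, {"jaw": -1, "tx": -4.6, "ty": -0.37, "tz": 0.0, "wx": 0.0, "wy": 0.0, "wz": -1.0}, {"jaw": -1, "tx": -4.59, "ty": -0.45, "tz": 0.0, "wx": 0.0, "wy": 0.0, "wz": -1.0}, {"jaw": -1, "tx": -4.58, "ty": -0.53, "tz": 0.0, "wx": 0.0, "wy": 0.0, "wz": -1.0}, {"jaw": -1, "tx": -4.57, "ty": -0.61, "tz": 0.0, "wx": 0.0, "wy": 0.0, "wz": -1.0}, {"jaw": -1, "tx": -4.56, "ty": -0.69, "tz": 0.0, "wx": 0.0, "wy": 0.0, "wz": -1.0}, {"jaw": -1, "tx": -4.55, "ty": -0.77, "tz": 0.0, "wx": 0.0, "wy": 0.0, "wz": -1.0}]
```

>>> carry_out:
  motion:
    - {"jaw":-1,"tx":0,"ty":0,"tz":-1.5,"wx":0,"wy":0,"wz":0}
    - {"jaw":-1,"tx":0,"ty":0,"tz":-4,"wx":0,"wy":0,"wz":0}
    - {"jaw":-1,"tx":0,"ty":0,"tz":-5,"wx":0,"wy":0,"wz":0}
    - {"jaw":-1,"tx":0,"ty":0,"tz":-4.5,"wx":0,"wy":0,"wz":0}
    - {"jaw":-1,"tx":-2.0,"ty":-0.1,"tz":-2.5,"wx":0,"wy":0,"wz":-0.5}
    - {"jaw":-1,"tx":-4.6,"ty":-0.3,"tz":0,"wx":0,"wy":0,"wz":-1}
    - {"jaw":-1,"tx":-5.0,"ty":-0.5,"tz":0,"wx":0,"wy":0,"wz":-1}
    - {"jaw":-1,"tx":-5.0,"ty":-0.5,"tz":0,"wx":0,"wy":0,"wz":-1}
    - {"jaw":-1,"tx":-5.0,"ty":-0.6,"tz":0,"wx":0,"wy":0,"wz":-1}
    - {"jaw":-1,"tx":-4.6,"ty":-0.6,"tz":0,"wx":0,"wy":0,"wz":-1}
    - {"jaw":-1,"tx":-3.8,"ty":-0.6,"tz":0,"wx":0,"wy":0,"wz":-1}
    - {"jaw":-1,"tx":-2.0,"ty":-0.4,"tz":0,"wx":0,"wy":0,"wz":-0.5}
    - {"jaw":-1,"tx":0,"ty":0,"tz":0,"wx":0,"wy":0,"wz":0}
    - {"jaw":-1,"tx":0,"ty":0,"tz":0,"wx":0,"wy":0,"wz":0}

```text
clock: 5.18
tcp_pos: [0.5544, -0.125, 0.4051]
orientation: [-0.0, 0.65, 0.76, 0.0]
wrist_force: [0.6, 0.9, -1.1]
finger_gap: 0.0614
```

```bash
python3 - <<'E'
from mv import *
from h import *
st()
t=eyes.read_camera('top');s=eyes.read_camera('side');cv2.imwrite('pics/top3.png',t);cv2.imwrite('pics/side3.png',s)
g=lambda im:(255*(im/255.)**.7).astype(np.uint8)
crop(g(t),300,120,400,215,6,'pics/t3.png');crop(g(s),300,110,400,275,3.6,'pics/s3.png')
E
```

```text
t 5.17 tcp [ 0.5544 -0.125   0.4051] yaw_y 8.87 z [ 1.e-04  3.e-04 -1.e+00] F [ 0.6  0.9 -1.1] M [ 0.04 -0.01  0.02] gap 0.0614
```

View pics/t3.png

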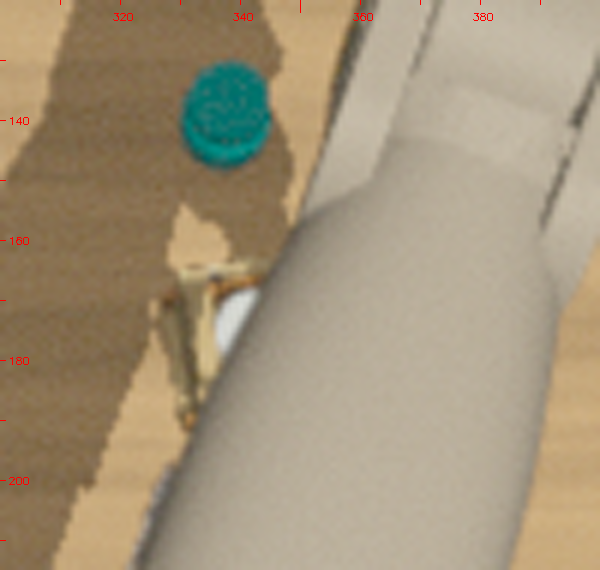

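View pics/s3.png

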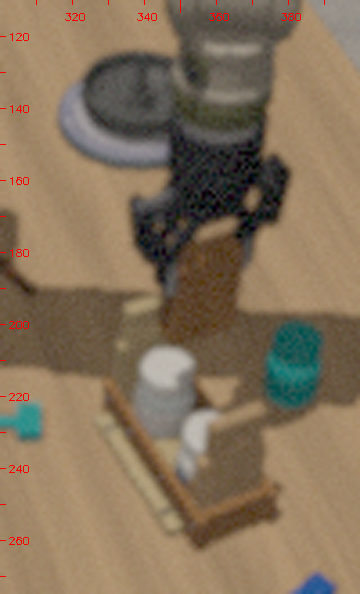

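```bash
python3 - <<'E'
from h import *
from mv import *
s=get_state();g=lambda im:(255*(im/255.)**.6).astype(np.uint8)
p=s['tcp_pos'];b=p[2]-.2307
M=pose(p[0],p[1],np.radians(8.9))
L=[(np.array(a)/1e3,np.array(c)/1e3) for a,c in box((-31,-14,b*1e3),(31,14,b*1e3+92))]
im=cv2.imread('pics/side3.png')
overlay(g(im),'side',[(L,M,(0,0,255)),(carrier_lines(0,0),pose(.5545,-.1252,.165),(255,0,0))],325,150,385,268,5,'pics/o7.png')
crop(g(im),338,160,375,212,11,'pics/o8.png')
E
```

```text
(no output)
```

View pics/o7.png

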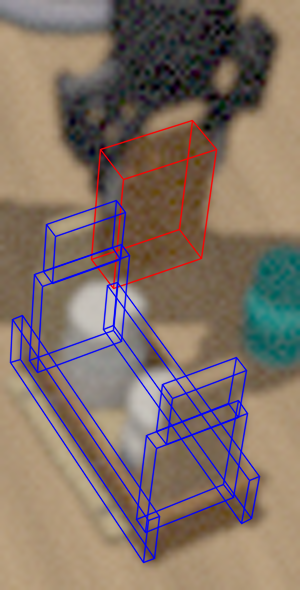

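View pics/o8.png

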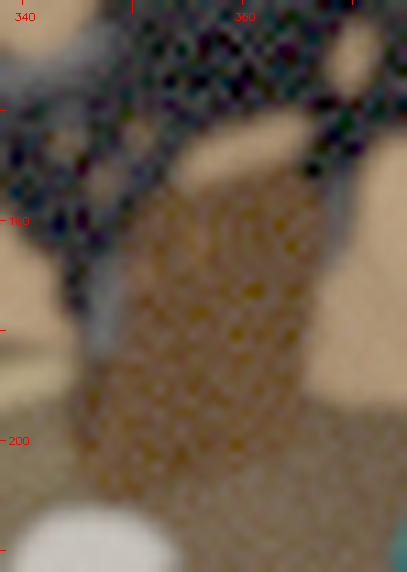

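```bash
python3 - <<'E'
from h import *
t=cv2.imread('pics/top2.png')
k=8;x0,y0,x1,y1=325,155,385,195
c=cv2.resize(t[y0:y1,x0:x1],None,fx=k,fy=k,interpolation=cv2.INTER_CUBIC)
for th in (165,175,185):
    m=(c.min(2)>th).astype(np.uint8)*255
    cs,_=cv2.findContours(m,cv2.RETR_EXTERNAL,cv2.CHAIN_APPROX_NONE)
    for q in cs:
        if cv2.contourArea(q)>2000:
            e=cv2.fitEllipse(q);p=(np.array(e[0])+.5)/k-.5+[x0,y0];print(th,np.round(p,2),np.round(np.array(e[1])/k,2),np.round(atz('top',p,.087),4), 'r mm',np.mean(e[1])/k/2*(1.443-.087-.05)/410.2*1e3)
crop(t,322,152,388,200,11,'pics/r3.png')
g=lambda im:(255*(im/255.)**.6).astype(np.uint8)
cand=pose(.5530,-.1285,np.radians(8.7))
overlay(g(t),'top',[(carrier_lines(0,5),cand,(0,0,255))],318,150,388,198,11,'pics/o9.png')
E
```

```text
165 [342.46 174.93] [12.88 13.35] [ 0.5495 -0.0827  0.087 ] r mm 20.877198334846888
165 [367.01 171.59] [12.66 13.51] [ 0.56   -0.1669  0.087 ] r mm 20.831406826742796
175 [342.43 174.92] [12.4  12.95] [ 0.5495 -0.0826  0.087 ] r mm 20.17992100211134
175 [367.   171.49] [12.36 12.92] [ 0.5603 -0.1669  0.087 ] r mm 20.123409005504076
185 [342.42 175.11] [11.31 12.32] [ 0.5489 -0.0825  0.087 ] r mm 18.804680371156618
185 [367.   171.49] [11.72 12.14] [ 0.5603 -0.1669  0.087 ] r mm 18.996846816529303
```

View pics/r3.png

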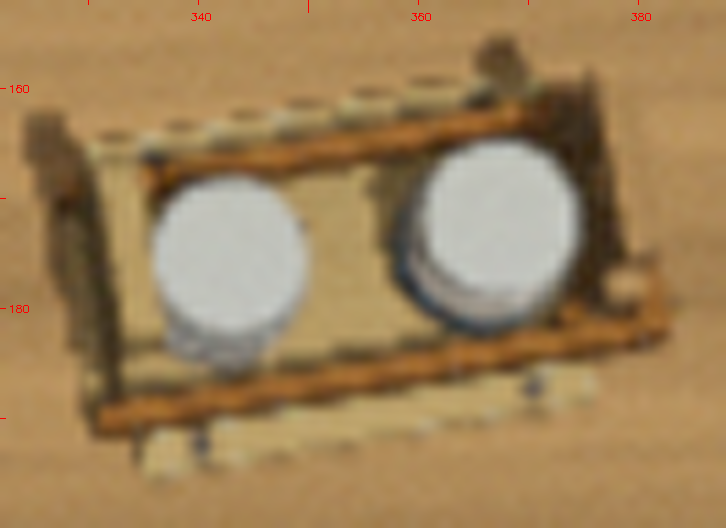

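View pics/o9.png

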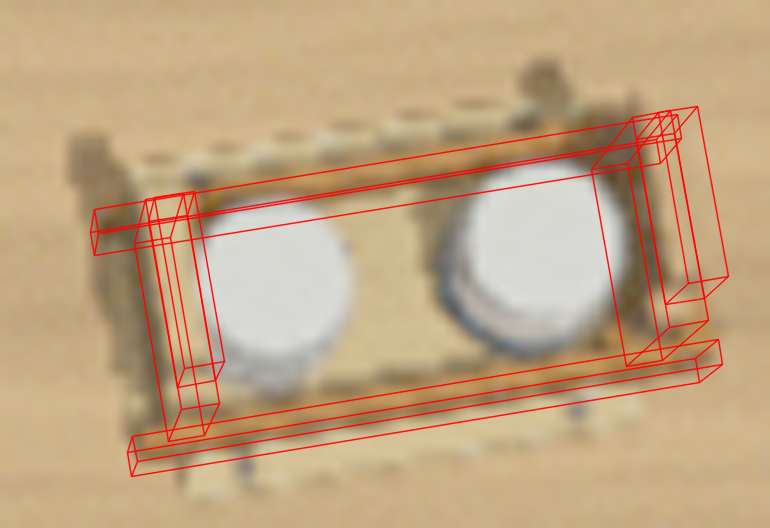

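```bash
python3 - <<'E'
from h import *
f=lambda X,Y,z:atz('top',((X+.5)/11-.5+322,(Y+.5)/11-.5+152),z)[:2]
a,b=f(98,420,.045),f(667,328,.045);c,d=f(145,180,.045),f(525,117,.045)
ang=lambda a,b:np.degrees(np.arctan2(-(b-a)[0]*-1,-(b-a)[1]))
print('near',a,b,np.linalg.norm(a-b),ang(a,b));print('far',c,d,ang(c,d))
u=(b-a)/np.linalg.norm(b-a);n=np.array([-u[1],u[0]]);print('sep',(c-a)@n,(d-a)@n)
print('mid near',(a+b)/2,'centre est',(a+b)/2+n*((c-a)@n+(d-a)@n)/4)
# F neck outer top corners, N neck inner
for nm,P in dict(Fout_a=(82,150),Fout_b=(120,395),Nin_a=(592,75),Nin_b=(625,270),shoulder=(628,285)).items(): print(nm,f(*P,.142),f(*P,.150))
# jars
ja=np.array([.5495,-.0827]);jb=np.array([.5602,-.1669]);print('jar mid',(ja+jb)/2,'dist',np.linalg.norm(ja-jb),ang(ja,jb))
E
```

```text
near [ 0.50405024 -0.04259527] [ 0.53133323 -0.22518086] 0.1846127226224883 8.498585501176722
far [ 0.58106973 -0.05890993] [ 0.60005985 -0.18125111] 8.82319069547319
sep 0.07376271581451835 0.07446412762933792
mid near [ 0.51769173 -0.13388806] centre est [ 0.55434154 -0.12841164]
Fout_a [ 0.57392489 -0.03513199] [ 0.57251747 -0.03482094]
Fout_b [ 0.50027714 -0.04523549] [ 0.49931235 -0.04486371]
Nin_a [ 0.59484946 -0.18820525] [ 0.59331628 -0.18697423]
Nin_b [ 0.53590409 -0.19663967] [ 0.53472518 -0.19535796]
shoulder [ 0.53138271 -0.19742388] [ 0.53023097 -0.19613746]
jar mid [ 0.55485 -0.1248 ] dist 0.08487714651188505 7.242236836118747
```

```bash
python3 - <<'E'
from h import *
t=cv2.imread('pics/side2.png')
k=8;x0,y0,x1,y1=330,200,372,250
c=cv2.resize(t[y0:y1,x0:x1],None,fx=k,fy=k,interpolation=cv2.INTER_CUBIC)
cv2.imwrite('pics/j.png',(255*(c/255.)**.8).astype(np.uint8))
for th in (125,135,145):
    m=(c.min(2)>th).astype(np.uint8)*255
    cs,_=cv2.findContours(m,cv2.RETR_EXTERNAL,cv2.CHAIN_APPROX_NONE)
    for q in cs:
        if cv2.contourArea(q)>2000:
            e=cv2.fitEllipse(q);p=(np.array(e[0])+.5)/k-.5+[x0,y0];print(th,np.round(p,2),np.round(np.array(e[1])/k,2),np.round(atz('side',p,.087),4))
P=np.array([[.5495,-.0827,.087],[.5602,-.1669,.087]]);print(proj('side',P))
E
```

```text
125 [354.24 229.18] [ 6.19 11.18] [ 0.5488 -0.1634  0.087 ]
125 [346.07 211.87] [10.17 13.73] [ 0.5484 -0.0855  0.087 ]
135 [354.03 229.29] [5.08 9.94] [ 0.548  -0.1637  0.087 ]
135 [346.05 211.82] [ 9.29 12.98] [ 0.5484 -0.0852  0.087 ]
145 [346.   211.83] [ 8.   11.91] [ 0.5483 -0.0852  0.087 ]
[[346.10245443 211.21859299]
 [357.99765913 229.23611678]]
```

View pics/j.png

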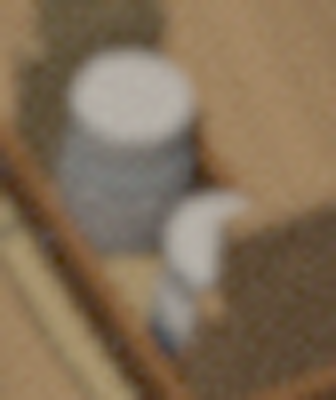

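>>> carry_out:
  motion:
    - {"jaw":-1,"tx":-0.1,"ty":0,"tz":3,"wx":0,"wy":0,"wz":0.2}
    - {"jaw":-1,"tx":0,"ty":0,"tz":4,"wx":0,"wy":0,"wz":0}
    - {"jaw":-1,"tx":0,"ty":0,"tz":1.5,"wx":0,"wy":0,"wz":0}
    - {"jaw":-1,"tx":0,"ty":0,"tz":0.3,"wx":0,"wy":0,"wz":0}
    - {"jaw":-1,"tx":0,"ty":0,"tz":0,"wx":0,"wy":0,"wz":0}

```text
clock: 5.9
tcp_pos: [0.5552, -0.1264, 0.3179]
orientation: [0.001, 0.651, 0.759, 0.0]
wrist_force: [0.2, 0.1, 0.2]
finger_gap: 0.0613
```

```bash
python3 - <<'E'
from mv import *
from h import *
s=st();print('bottom',s['tcp_pos'][2]-.2307)
im=eyes.read_camera('side');cv2.imwrite('pics/side4.png',im)
g=lambda im:(255*(im/255.)**.55).astype(np.uint8)
crop(g(im),325,165,385,262,6,'pics/s4.png')
E
```

```text
t 5.9 tcp [ 0.5552 -0.1264  0.3179] yaw_y 8.69 z [ 1.6e-03 -7.0e-04 -1.0e+00] F [0.2 0.1 0.2] M [-0.02 -0.01  0.06] gap 0.0613
bottom 0.08715770635008421
```

View pics/s4.png

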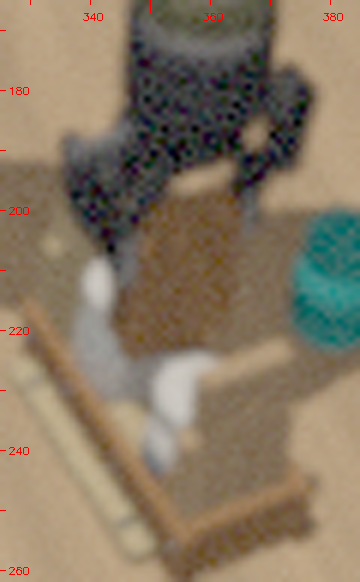

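The block's foot at (345–362,222) hangs just behind the near jar's lid, which is where the gap is, and nothing is touching. I'll lower it in small steps while watching the force.

>>> carry_out:
  motion:
    - {"jaw":-1,"tx":0,"ty":-0.1,"tz":0.4,"wx":0,"wy":0,"wz":0}
    - {"jaw":-1,"tx":0,"ty":0,"tz":0.4,"wx":0,"wy":0,"wz":0}
    - {"jaw":-1,"tx":0,"ty":0,"tz":0,"wx":0,"wy":0,"wz":0}

```text
clock: 6.32
tcp_pos: [0.5535, -0.1266, 0.3084]
orientation: [-0.0, 0.652, 0.758, -0.0]
wrist_force: [0.4, 0.3, -0.7]
finger_gap: 0.0616
```

>>> carry_out:
  motion:
    - {"jaw":-1,"tx":0,"ty":0,"tz":0.4,"wx":0,"wy":0,"wz":0}
    - {"jaw":-1,"tx":0,"ty":0,"tz":0.4,"wx":0,"wy":0,"wz":0}
    - {"jaw":-1,"tx":0,"ty":0,"tz":0,"wx":0,"wy":0,"wz":0}

```text
clock: 6.7
tcp_pos: [0.5535, -0.1266, 0.3001]
orientation: [-0.0, 0.652, 0.759, -0.0]
wrist_force: [-0.8, -0.1, -0.3]
finger_gap: 0.0613
```

```bash
python3 - <<'E'
from mv import *
s=st();print('bottom',s['tcp_pos'][2]-.2307)
E
```

```text
t 6.7 tcp [ 0.5535 -0.1266  0.3001] yaw_y 8.67 z [-9.e-04  2.e-04 -1.e+00] F [-0.8 -0.1 -0.3] M [ 0.    0.01 -0.01] gap 0.0613
bottom 0.06944339612468572
```

>>> carry_out:
  motion:
    - {"jaw":-1,"tx":0,"ty":0,"tz":0.4,"wx":0,"wy":0,"wz":0}
    - {"jaw":-1,"tx":0,"ty":0,"tz":0.4,"wx":0,"wy":0,"wz":0}
    - {"jaw":-1,"tx":0,"ty":0,"tz":0,"wx":0,"wy":0,"wz":0}

```text
clock: 7.08
tcp_pos: [0.5535, -0.1265, 0.2922]
orientation: [-0.0, 0.652, 0.759, -0.0]
wrist_force: [0.0, 0.2, -1.0]
finger_gap: 0.0619
```

>>> carry_out:
  motion:
    - {"jaw":-1,"tx":0,"ty":0,"tz":0.4,"wx":0,"wy":0,"wz":0}
    - {"jaw":-1,"tx":0,"ty":0,"tz":0.4,"wx":0,"wy":0,"wz":0}
    - {"jaw":-1,"tx":0,"ty":0,"tz":0,"wx":0,"wy":0,"wz":0}

```text
clock: 7.45
tcp_pos: [0.5535, -0.1266, 0.2842]
orientation: [-0.0, 0.652, 0.759, -0.0]
wrist_force: [-0.3, 0.7, -0.3]
finger_gap: 0.0613
```

>>> carry_out:
  motion:
    - {"jaw":-1,"tx":0,"ty":0,"tz":0.5,"wx":0,"wy":0,"wz":0}
    - {"jaw":-1,"tx":0,"ty":0,"tz":0.4,"wx":0,"wy":0,"wz":0}
    - {"jaw":-1,"tx":0,"ty":0,"tz":0.2,"wx":0,"wy":0,"wz":0}
    - {"jaw":-1,"tx":0,"ty":0,"tz":0,"wx":0,"wy":0,"wz":0}

```text
clock: 7.95
tcp_pos: [0.5536, -0.1266, 0.2734]
orientation: [-0.0, 0.652, 0.759, -0.0]
wrist_force: [0.3, -0.6, -0.7]
finger_gap: 0.0615
```

>>> carry_out:
  motion:
    - {"jaw":-1,"tx":0,"ty":0,"tz":0.3,"wx":0,"wy":0,"wz":0}
    - {"jaw":-1,"tx":0,"ty":0,"tz":0.3,"wx":0,"wy":0,"wz":0}
    - {"jaw":-1,"tx":0,"ty":0,"tz":0,"wx":0,"wy":0,"wz":0}

```text
clock: 8.32
tcp_pos: [0.5535, -0.1266, 0.2673]
orientation: [-0.0, 0.652, 0.759, -0.0]
wrist_force: [-1.0, 0.7, -1.3]
finger_gap: 0.0617
```

>>> carry_out:
  motion:
    - {"jaw":-1,"tx":0,"ty":0,"tz":0.4,"wx":0,"wy":0,"wz":0}
    - {"jaw":-1,"tx":0,"ty":0,"tz":0.4,"wx":0,"wy":0,"wz":0}
    - {"jaw":-1,"tx":0,"ty":0,"tz":0.2,"wx":0,"wy":0,"wz":0}
    - {"jaw":-1,"tx":0,"ty":0,"tz":0,"wx":0,"wy":0,"wz":0}

```text
clock: 8.82
tcp_pos: [0.5536, -0.1266, 0.2574]
orientation: [-0.0, 0.652, 0.759, -0.0]
wrist_force: [0.2, 0.5, -1.0]
finger_gap: 0.0613
```

>>> carry_out:
  motion:
    - {"jaw":-1,"tx":0,"ty":0,"tz":0.4,"wx":0,"wy":0,"wz":0}
    - {"jaw":-1,"tx":0,"ty":0,"tz":0.4,"wx":0,"wy":0,"wz":0}
    - {"jaw":-1,"tx":0,"ty":0,"tz":0.3,"wx":0,"wy":0,"wz":0}
    - {"jaw":-1,"tx":0,"ty":0,"tz":0,"wx":0,"wy":0,"wz":0}

```text
clock: 9.32
tcp_pos: [0.5536, -0.1266, 0.2463]
orientation: [-0.0, 0.652, 0.759, -0.0]
wrist_force: [-1.0, 0.0, -0.5]
finger_gap: 0.0616
```

>>> carry_out:
  motion:
    - {"jaw":-1,"tx":0,"ty":0,"tz":0.2,"wx":0,"wy":0,"wz":0}
    - {"jaw":-1,"tx":0,"ty":0,"tz":0.1,"wx":0,"wy":0,"wz":0}
    - {"jaw":-1,"tx":0,"ty":0,"tz":0.1,"wx":0,"wy":0,"wz":0}
    - {"jaw":-1,"tx":0,"ty":0,"tz":0,"wx":0,"wy":0,"wz":0}

```text
clock: 9.82
tcp_pos: [0.5537, -0.1267, 0.2428]
orientation: [0.0, 0.652, 0.759, -0.0]
wrist_force: [-0.1, -0.4, -0.3]
finger_gap: 0.0613
```

```bash
python3 - <<'E'
from mv import *
s=st();print('bottom',s['tcp_pos'][2]-.2307)
E
```

```text
t 9.82 tcp [ 0.5537 -0.1267  0.2428] yaw_y 8.67 z [ 2.e-04 -2.e-04 -1.e+00] F [-0.1 -0.4 -0.3] M [ 0.03  0.03 -0.03] gap 0.0613
bottom 0.012105388472638645
```

Almost down. I'll creep to first floor contact.

>>> carry_out:
  motion:
    - {"jaw":-1,"tx":0,"ty":0,"tz":0.1,"wx":0,"wy":0,"wz":0}
    - {"jaw":-1,"tx":0,"ty":0,"tz":0,"wx":0,"wy":0,"wz":0}

```text
clock: 10.07
tcp_pos: [0.5536, -0.1267, 0.2428]
orientation: [0.0, 0.652, 0.759, -0.0]
wrist_force: [-4.0, 1.6, 6.5]
finger_gap: 0.0616
```

Floor contact is felt at foot height 12 mm, as it should be. I'll release, rise and look.

>>> carry_out:
  motion:
    - {"jaw":1,"tx":0,"ty":0,"tz":-0.1,"wx":0,"wy":0,"wz":0}
    - {"jaw":1,"tx":0,"ty":0,"tz":0,"wx":0,"wy":0,"wz":0}
    - {"jaw":1,"tx":0,"ty":0,"tz":0,"wx":0,"wy":0,"wz":0}
    - {"jaw":1,"tx":0,"ty":0,"tz":0,"wx":0,"wy":0,"wz":0}
    - {"jaw":1,"tx":0,"ty":0,"tz":-1,"wx":0,"wy":0,"wz":0}
    - {"jaw":1,"tx":0,"ty":0,"tz":-3,"wx":0,"wy":0,"wz":0}
    - {"jaw":1,"tx":0,"ty":0,"tz":-5,"wx":0,"wy":0,"wz":0}
    - {"jaw":1,"tx":0,"ty":0,"tz":-5,"wx":0,"wy":0,"wz":0}
    - {"jaw":1,"tx":1,"ty":0,"tz":-3,"wx":0,"wy":0,"wz":0}

```text
clock: 11.2
tcp_pos: [0.5524, -0.1171, 0.4164]
orientation: [0.002, 0.652, 0.758, 0.001]
wrist_force: [1.7, 1.5, 0.0]
finger_gap: 0.0853
```

```bash
python3 - <<'E'
from mv import *
s=st()
print('to above head')
p0=s['tcp_pos'];R0=R_of(s['orientation'])
plan([.408,.2985,.38],down(22.3),11)
E
```

```text
t 11.2 tcp [ 0.5524 -0.1171  0.4164] yaw_y 8.62 z [ 0.0042 -0.0017 -1.    ] F [1.7 1.5 0. ] M [ 0.02 -0.01  0.02] gap 0.0853
to above head
shift [-144.4  415.6  -36.4] turn [  0.21   0.16 -13.68]
[{"jaw": 1, "tx": 3.93, "ty": -0.73, "tz": 0.32, "wx": 0.0, "wy": 0.0, "wz": -1.2}, {"jaw": 1, "tx": 3.95, "ty": -0.65, "tz": 0.32, "wx": 0.0, "wy": 0.0, "wz": -1.2}, {"jaw": 1, "tx": 3.96, "ty": -0.56, "tz": 0.32, "wx": 0.0, "wy": 0.0, "wz": -1.2}, {"jaw": 1, "tx": 3.97, "ty": -0.48, "tz": 0.32, "wx": 0.0, "wy": 0.0, "wz": -1.2}, {"jaw": 1, "tx": 3.98, "ty": -0.39, "tz": 0.32, "wx": 0.0, "wy": 0.0, "wz": -1.2}, {"jaw": 1, "tx": 3.99, "ty": -0.3, "tz": 0.33, "wx": 0.0, "wy": 0.0, "wz": -1.2}, {"jaw": 1, "tx": 3.99, "ty": -0.22, "tz": 0.33, "wx": 0.0, "wy": 0.0, "wz": -1.2}, {"jaw": 1, "tx": 4.0, "ty": -0.13, "tz": 0.33, "wx": 0.0, "wy": 0.0, "wz": -1.2}, {"jaw": 1, "tx": 4.0, "ty": -0.04, "tz": 0.33, "wx": 0.0, "wy": 0.0, "wz": -1.2}, {"jaw": 1, "tx": 4.0, "ty": 0.05, "tz": 0.33, "wx": 0.0, "wy": 0.0, "wz": -1.2}, {"jaw": 1, "tx": 4.0, "ty": 0.13, "tz": 0.33, "wx": 0.0, "wy": 0.0, "wz": -1.2}]
```

>>> carry_out:
  motion:
    - {"jaw":1,"tx":3.9,"ty":-0.7,"tz":0.3,"wx":0,"wy":0,"wz":-1.2}
    - {"jaw":1,"tx":4.0,"ty":-0.7,"tz":0.3,"wx":0,"wy":0,"wz":-1.2}
    - {"jaw":1,"tx":4.0,"ty":-0.6,"tz":0.3,"wx":0,"wy":0,"wz":-1.2}
    - {"jaw":1,"tx":4.0,"ty":-0.5,"tz":0.3,"wx":0,"wy":0,"wz":-1.2}
    - {"jaw":1,"tx":4.0,"ty":-0.4,"tz":0.3,"wx":0,"wy":0,"wz":-1.2}
    - {"jaw":1,"tx":4.0,"ty":-0.3,"tz":0.3,"wx":0,"wy":0,"wz":-1.2}
    - {"jaw":1,"tx":4.0,"ty":-0.2,"tz":0.3,"wx":0,"wy":0,"wz":-1.2}
    - {"jaw":1,"tx":4.0,"ty":-0.1,"tz":0.3,"wx":0,"wy":0,"wz":-1.3}
    - {"jaw":1,"tx":4.0,"ty":0,"tz":0.4,"wx":0,"wy":0,"wz":-1.3}
    - {"jaw":1,"tx":4.0,"ty":0.1,"tz":0.4,"wx":0,"wy":0,"wz":-1.3}
    - {"jaw":1,"tx":4.0,"ty":0.1,"tz":0.4,"wx":0,"wy":0,"wz":-1.3}
    - {"jaw":1,"tx":0,"ty":0,"tz":0,"wx":0,"wy":0,"wz":0}

```text
clock: 12.7
tcp_pos: [0.4073, 0.3024, 0.377]
orientation: [-0.0, 0.556, 0.831, 0.0]
wrist_force: [-0.4, -0.2, 0.6]
finger_gap: 0.0853
```

```bash
python3 - <<'E'
from mv import *
from h import *
s=st()
t=eyes.read_camera('top');im=eyes.read_camera('side');cv2.imwrite('pics/top5.png',t);cv2.imwrite('pics/side5.png',im)
g=lambda im:(255*(im/255.)**.7).astype(np.uint8)
crop(g(t),220,150,390,230,4.6,'pics/t5.png');crop(g(im),320,185,385,268,6.5,'pics/s5.png')
plan([.408,.2985,.175],down(22.3),5)
E
```

```text
t 12.7 tcp [0.4073 0.3024 0.377 ] yaw_y 22.51 z [ 1.e-04  3.e-04 -1.e+00] F [-0.4 -0.2  0.6] M [ 0.01  0.   -0.03] gap 0.0853
shift [-2.000e-01 -2.200e+00 -2.021e+02] turn [0.02 0.03 0.02]
[{"jaw": 1, "tx": -0.04, "ty": -0.02, "tz": 4.04, "wx": 0.0, "wy": 0.0, "wz": 0.0}, {"jaw": 1, "tx": -0.04, "ty": -0.02, "tz": 4.04, "wx": 0.0, "wy": 0.0, "wz": 0.0}, {"jaw": 1, "tx": -0.04, "ty": -0.02, "tz": 4.04, "wx": 0.0, "wy": 0.0, "wz": 0.0}, {"jaw": 1, "tx": -0.04, "ty": -0.02, "tz": 4.04, "wx": 0.0, "wy": 0.0, "wz": 0.0}, {"jaw": 1, "tx": -0.04, "ty": -0.02, "tz": 4.04, "wx": 0.0, "wy": 0.0, "wz": 0.0}]
```

View pics/t5.png

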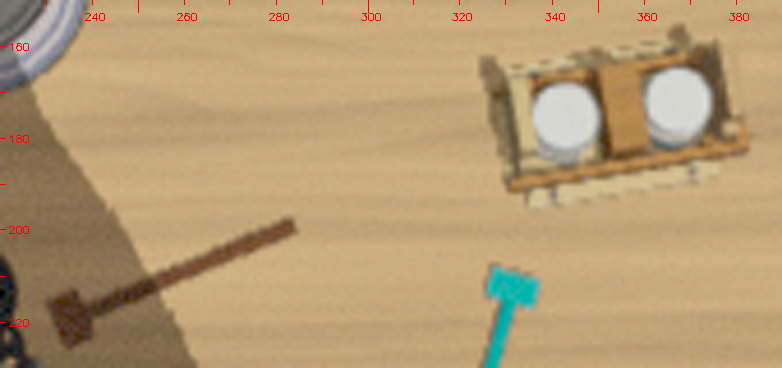

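View pics/s5.png

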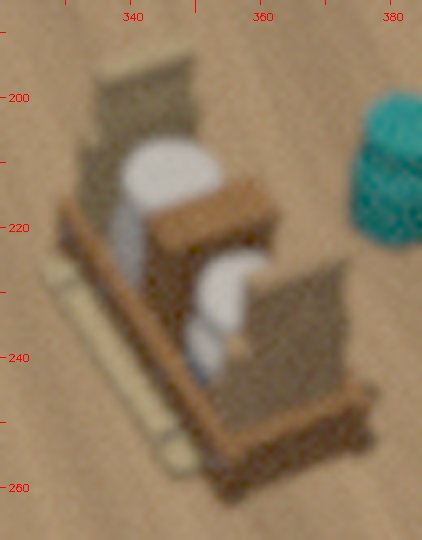

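The block (lit top at (351–360,165–182) in the top view) stands upright between both jars. I'll use it, at a position the robot knows, to calibrate the cameras locally, and then measure the bore line.

```bash
python3 - <<'E'
from h import *
g=lambda im:(255*(im/255.)**.6).astype(np.uint8)
t=cv2.imread('pics/top5.png');s=cv2.imread('pics/side5.png')
M=pose(.5536,-.1267,np.radians(8.67))
L=[(np.array(a)/1e3,np.array(c)/1e3) for a,c in box((-31,-14,12),(31,14,104))]
C=carrier_lines(5,0)
overlay(g(t),'top',[(L,M,(0,0,255)),(C,pose(.5536,-.1267,np.radians(8.67)),(255,0,0))],322,152,388,200,12,'pics/p1.png')
overlay(g(s),'side',[(L,M,(0,0,255)),(C,pose(.5536,-.1267,np.radians(8.67)),(255,0,0))],322,185,385,268,7,'pics/p2.png')
E
```

```text
(no output)
```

View pics/p1.png

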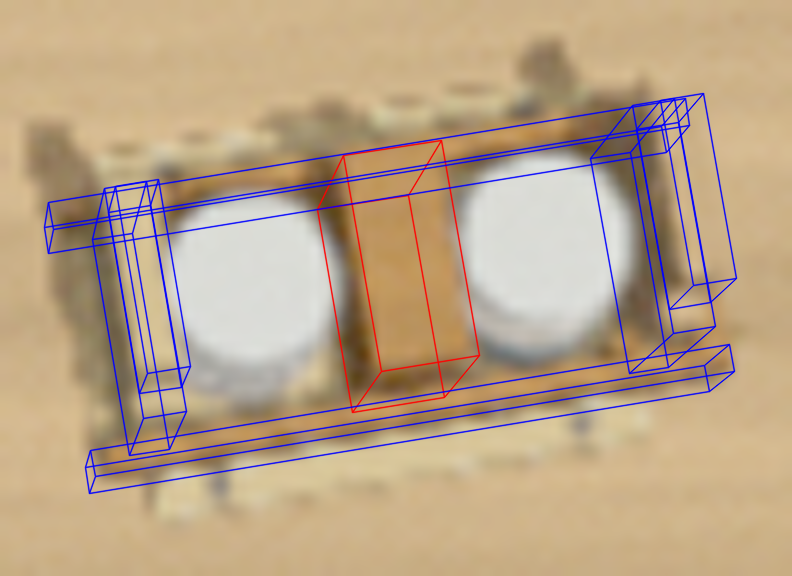

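View pics/p2.png

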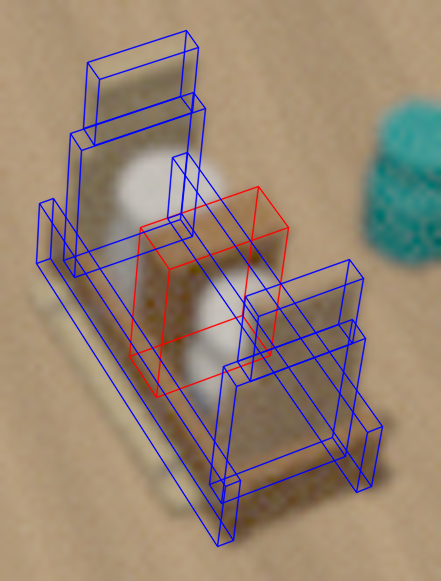

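```bash
cat > prof.py <<'E'
from h import *
from scipy.ndimage import map_coordinates
def prof(cam,im,M,P0,P1,offs,n=61):
    """P0,P1 carrier mm; offs list of offset vectors mm; returns mean profile (n,3)"""
    u=np.linspace(0,1,n)[:,None];out=0
    for o in offs:
        P=(np.array(P0)+o+(np.array(P1)-np.array(P0))*u)/1e3
        q=proj(cam,P@M[:3,:3].T+M[:3,3])
        out=out+np.stack([map_coordinates(im[:,:,k].astype(float),[q[:,1],q[:,0]],order=1) for k in range(3)],1)
    return out/len(offs)
def show(name,pr,lo,hi):
    x=np.linspace(lo,hi,len(pr));g=np.abs(np.gradient(pr,x,axis=0)).sum(1)
    pk=[i for i in range(1,len(g)-1) if g[i]>=g[i-1] and g[i]>g[i+1] and g[i]>.35*g.max()]
    print(name,'edges at',[(round(float(x[i]+ (x[1]-x[0])*.5*(g[i-1]-g[i+1])/(g[i-1]-2*g[i]+g[i+1])),1),round(float(g[i]),1)) for i in pk])
if __name__=='__main__':
    M=pose(.5536,-.1267,np.radians(8.67))
    for tag in('0','5'):
        t=cv2.imread(f'pics/top{tag}.png');s=cv2.imread(f'pics/side{tag}.png')
        t=cv2.GaussianBlur(t,(0,0),.6);s=cv2.GaussianBlur(s,(0,0),.6)
        z=[np.array([0,0,k]) for k in range(-8,9,2)]
        show('side F inner x',prof('side',s,M,(-50,70,125),(50,70,125),z),-50,50)
        show('side N outer x',prof('side',s,M,(-50,-82,125),(50,-82,125),z),-50,50)
        xs=[np.array([k,0,0]) for k in range(-20,21,4)]
        show('side F inner z',prof('side',s,M,(0,70,115),(0,70,175),xs),115,175)
        show('side N outer z',prof('side',s,M,(0,-82,115),(0,-82,175),xs),115,175)
        y=[np.array([0,k,0]) for k in range(-2,3)]
        show('top F x',prof('top',t,M,(-50,76,145),(50,76,145),y),-50,50)
        show('top N in y',prof('top',t,M,(0,-95,142),(0,-45,142),[np.array([k,0,0]) for k in range(-20,8,4)]),-95,-45)
        show('top F y',prof('top',t,M,(0,55,145),(0,105,145),xs),55,105)
        ys=[np.array([0,k,0]) for k in range(-12,13,3)]
        show('top slats x @45',prof('top',t,M,(-55,0,45),(-20,0,45),[np.array([0,k,0]) for k in range(-60,80,4)]),-55,-20)
        show('top slats x @45',prof('top',t,M,(20,0,45),(55,0,45),[np.array([0,k,0]) for k in range(-30,40,4)]),20,55)
        show('side near slat x',prof('side',s,M,(-60,0,45),(-20,0,45),[np.array([0,k,0]) for k in range(-60,60,4)]),-60,-20)
        if tag=='5':
            show('block top x',prof('top',t,M,(-50,0,104),(50,0,104),[np.array([0,k,0]) for k in range(-9,10,3)]),-50,50)
            show('block top y',prof('top',t,M,(0,-30,104),(0,30,104),[np.array([k,0,0]) for k in range(-24,25,4)]),-30,30)
            show('block side x',prof('side',s,M,(-50,0,104),(50,0,104),[np.array([0,k,0]) for k in range(-9,10,3)]),-50,50)
            show('block side y',prof('side',s,M,(0,-30,104),(0,30,104),[np.array([k,0,0]) for k in range(-24,25,4)]),-30,30)
E
python3 prof.py
```

```text
side F inner x edges at [(-30.3, 9.5), (25.9, 11.9)]
side N outer x edges at [(-31.0, 22.5), (25.1, 14.8)]
side F inner z edges at [(140.7, 11.6)]
side N outer z edges at [(143.5, 9.6)]
top F x edges at [(-43.4, 11.7), (-37.3, 24.6), (-30.3, 17.5), (-23.6, 18.4), (37.6, 11.0)]
top N in y edges at [(-67.8, 35.8), (-53.7, 51.7)]
top F y edges at [(84.5, 42.3), (102.0, 24.1)]
top slats x @45 edges at [(-43.1, 29.8), (-24.9, 20.1)]
top slats x @45 edges at [(29.6, 24.6), (36.6, 8.9), (46.2, 19.8)]
side near slat x edges at [(-53.3, 20.5), (-41.1, 11.3)]
side F inner x edges at [(-31.8, 9.3), (25.9, 11.7)]
side N outer x edges at [(-30.9, 22.4), (25.1, 14.1)]
side F inner z edges at [(141.2, 11.7)]
side N outer z edges at [(143.2, 9.4)]
top F x edges at [(-43.4, 11.5), (-37.3, 24.9), (-30.2, 16.5), (-23.6, 17.4), (37.7, 11.0)]
top N in y edges at [(-67.7, 35.9), (-53.6, 50.8)]
top F y edges at [(84.6, 41.7), (102.1, 23.7)]
top slats x @45 edges at [(-43.2, 29.6), (-31.4, 12.3), (-24.2, 16.7)]
top slats x @45 edges at [(25.1, 7.7), (29.4, 12.3), (46.0, 12.7), (48.4, 11.5)]
side near slat x edges at [(-53.7, 21.8), (-41.7, 10.3)]
block top x edges at [(-38.3, 19.8), (-30.0, 16.8), (37.8, 13.2)]
block top y edges at [(-17.2, 20.7), (15.1, 25.3), (24.1, 40.7)]
block side x edges at [(-40.0, 11.2), (-30.3, 5.7), (32.0, 7.6)]
block side y edges at [(-14.3, 10.5), (12.9, 17.1)]
```

>>> carry_out:
  motion:
    - {"jaw":1,"tx":-0.1,"ty":-0.1,"tz":5,"wx":0,"wy":0,"wz":0}
    - {"jaw":1,"tx":-0.1,"ty":0,"tz":6,"wx":0,"wy":0,"wz":0}
    - {"jaw":1,"tx":0,"ty":0,"tz":5,"wx":0,"wy":0,"wz":0}
    - {"jaw":1,"tx":0,"ty":0,"tz":3,"wx":0,"wy":0,"wz":0}
    - {"jaw":1,"tx":0,"ty":0,"tz":1,"wx":0,"wy":0,"wz":0}
    - {"jaw":1,"tx":0,"ty":0,"tz":0,"wx":0,"wy":0,"wz":0}

```text
clock: 13.55
tcp_pos: [0.4088, 0.2978, 0.177]
orientation: [0.0, 0.558, 0.83, -0.0]
wrist_force: [-0.8, -0.2, 0.3]
finger_gap: 0.0855
```

```bash
python3 - <<'E'
from mv import *
from h import *
s=st()
im=eyes.read_camera('side');cv2.imwrite('pics/side6.png',im)
g=lambda im:(255*(im/255.)**.6).astype(np.uint8)
crop(g(im),240,110,330,210,6,'pics/s6.png')
E
```

```text
t 13.55 tcp [0.4088 0.2978 0.177 ] yaw_y 22.19 z [-1.e-04 -3.e-04 -1.e+00] F [-0.8 -0.2  0.3] M [-0.03 -0.02 -0.01] gap 0.0855
```

View pics/s6.png

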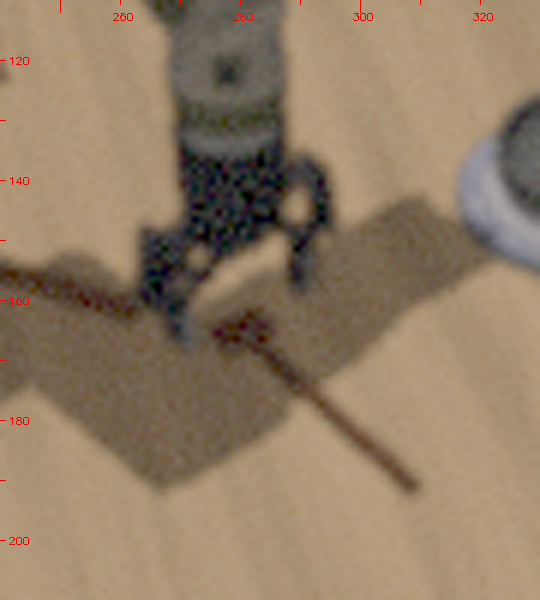

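>>> carry_out:
  motion:
    - {"jaw":1,"tx":0.2,"ty":0,"tz":0.2,"wx":0,"wy":0,"wz":0}
    - {"jaw":-1,"tx":0,"ty":0,"tz":0,"wx":0,"wy":0,"wz":0}
    - {"jaw":-1,"tx":0,"ty":0,"tz":0,"wx":0,"wy":0,"wz":0}
    - {"jaw":-1,"tx":0,"ty":0,"tz":0,"wx":0,"wy":0,"wz":0}
    - {"jaw":-1,"tx":0,"ty":0,"tz":0,"wx":0,"wy":0,"wz":0}
    - {"jaw":-1,"tx":0,"ty":0,"tz":0,"wx":0,"wy":0,"wz":0}
    - {"jaw":-1,"tx":0,"ty":0,"tz":0,"wx":0,"wy":0,"wz":0}
    - {"jaw":-1,"tx":0,"ty":0,"tz":0,"wx":0,"wy":0,"wz":0}
  force: 90

```text
clock: 14.6
tcp_pos: [0.4076, 0.3004, 0.1756]
orientation: [0.0, 0.557, 0.83, 0.0]
wrist_force: [-1.3, -0.1, 6.6]
finger_gap: 0.0375
```

```bash
python3 - <<'E'
from mv import *
s=st()
E
```

```text
t 14.6 tcp [0.4076 0.3004 0.1756] yaw_y 22.28 z [ 9.e-04  4.e-04 -1.e+00] F [-1.3 -0.1  6.6] M [-0.2   0.41 -0.03] gap 0.0375
```

>>> carry_out:
  motion:
    - {"jaw":-1,"tx":0,"ty":0,"tz":-1,"wx":0,"wy":0,"wz":0}
    - {"jaw":-1,"tx":0,"ty":0,"tz":-4,"wx":0,"wy":0,"wz":0}
    - {"jaw":-1,"tx":0,"ty":0,"tz":-5,"wx":0,"wy":0,"wz":0}
    - {"jaw":-1,"tx":0,"ty":0,"tz":-5,"wx":0,"wy":0,"wz":0}
    - {"jaw":-1,"tx":0,"ty":0,"tz":-2,"wx":0,"wy":0,"wz":0}
    - {"jaw":-1,"tx":0,"ty":0,"tz":0,"wx":0,"wy":0,"wz":0}

```text
clock: 15.35
tcp_pos: [0.4079, 0.3005, 0.3468]
orientation: [0.001, 0.557, 0.83, 0.002]
wrist_force: [0.2, -0.3, -0.7]
finger_gap: 0.0376
```

```bash
python3 - <<'E'
from mv import *
from h import *
s=st()
im=eyes.read_camera('side');cv2.imwrite('pics/side7.png',im);t=eyes.read_camera('top');cv2.imwrite('pics/top7.png',t)
g=lambda im:(255*(im/255.)**.6).astype(np.uint8)
# predicted bar
R=R_of(s['orientation']);p=s['tcp_pos']
# head centre 168.6mm ahead of TCP along z; bar +x = -tool x; bar y = tool y
Bx=-R.apply([1,0,0]);By=R.apply([0,1,0]);Bz=np.cross(Bx,By)
hc=p+R.apply([0.0005,0,.1686]);mid=hc+Bx*.088
T=np.eye(4);T[:3,:3]=np.stack([Bx,By,Bz],1);T[:3,3]=mid
L=[(np.array(a)/1e3,np.array(b)/1e3) for a,b in box((-100,-20,-7),(-76,20,7))+box((-76,-7,-7),(100,7,7))]
overlay(g(im),'side',[(L,T,(0,0,255))],250,90,350,190,6,'pics/s7.png')
overlay(g(t),'top',[(L,T,(0,0,255))],210,140,310,230,6,'pics/t7.png')
print('nose pred',mid+Bx*.1)
E
```

```text
t 15.35 tcp [0.4079 0.3005 0.3468] yaw_y 22.27 z [ 0.0038  0.0019 -1.    ] F [ 0.2 -0.3 -0.7] M [ 0.04 -0.05 -0.01] gap 0.0376
nose pred [0.47964515 0.1272921  0.17809225]
```

View pics/s7.png

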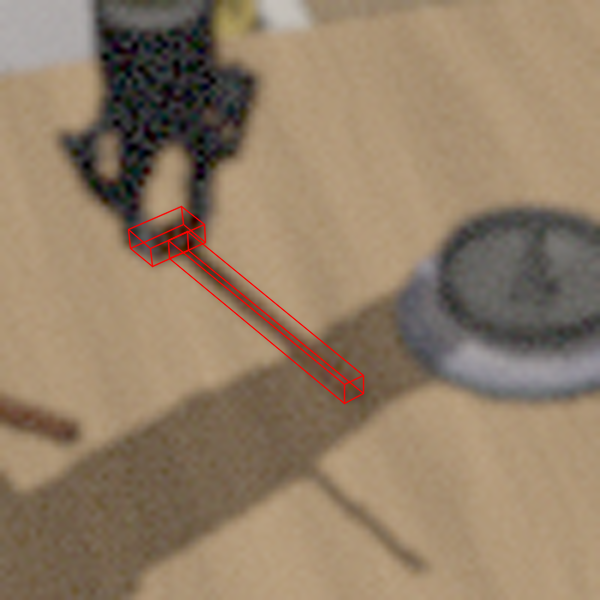

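View pics/t7.png

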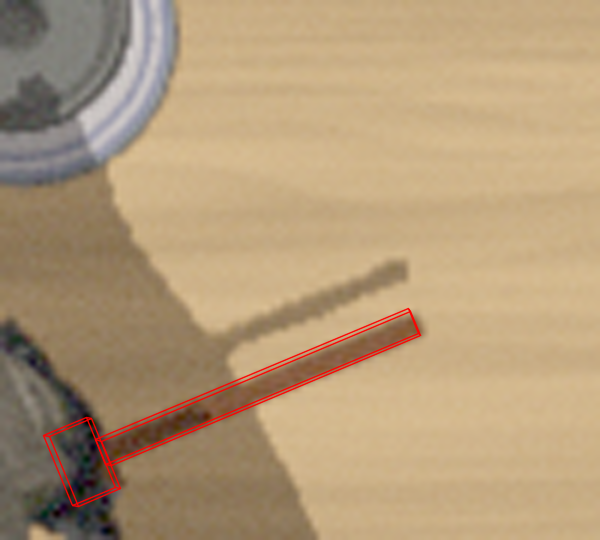

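The bar is held level, and its nose matches the prediction in both views. Next I'll carry it over the lift-out board and feel that board's top with the shank. That gives how high the board is stuck.

```bash
cat >> mv.py <<'E'
YAW=8.65
C0=np.array([.55245,-.12585])
def c2w(x,y,c0=None,yaw=None):
    c0=C0 if c0 is None else c0;a=np.radians(YAW if yaw is None else yaw)
    return c0+np.array([x*np.cos(a)-y*np.sin(a),x*np.sin(a)+y*np.cos(a)])*1e-3
def w2c(p,c0=None,yaw=None):
    c0=C0 if c0 is None else c0;a=np.radians(YAW if yaw is None else yaw);d=(np.array(p[:2])-c0)*1e3
    return np.array([d[0]*np.cos(a)+d[1]*np.sin(a),-d[0]*np.sin(a)+d[1]*np.cos(a)])
AX=.1686
def barstate():
    s=get_state();R=R_of(s['orientation']);hc=s['tcp_pos']+R.apply([0,0,AX]);bx=-R.apply([1,0,0]);nose=hc+bx*.188
    print('t',round(s['clock'],2),'head c',np.round([*w2c(hc),hc[2]*1e3],1),'nose',np.round([*w2c(nose),nose[2]*1e3],1),'F',np.round(s['wrist_force'],1),'M',np.round(s['ft_torque'],2),'gap',round(s['finger_gap'],4))
    return s
E
python3 - <<'E'
from mv import *
barstate()
x,y=c2w(0,128);plan([x,y,.356],down(YAW),7,jaw=-1)
E
```

```text
t 15.45 head c [-79.8 442.8 175.4] nose [-35.5 260.1 175.4] F [ 0.6  0.3 -1.2] M [0.03 0.   0.01] gap 0.037
shift [ 126.1 -299.3   12. ] turn [-5.000e-02  1.000e-02  1.362e+01]
[{"jaw": -1, "tx": -4.64, "ty": 0.05, "tz": -0.17, "wx": 0.0, "wy": 0.0, "wz": 1.9}, {"jaw": -1, "tx": -4.64, "ty": 0.2, "tz": -0.17, "wx": 0.0, "wy": 0.0, "wz": 1.9}, {"jaw": -1, "tx": -4.63, "ty": 0.36, "tz": -0.17, "wx": 0.0, "wy": 0.0, "wz": 1.9}, {"jaw": -1, "tx": -4.61, "ty": 0.52, "tz": -0.17, "wx": 0.0, "wy": 0.0, "wz": 1.9}, {"jaw": -1, "tx": -4.59, "ty": 0.67, "tz": -0.17, "wx": 0.0, "wy": 0.0, "wz": 1.9}, {"jaw": -1, "tx": -4.57, "ty": 0.83, "tz": -0.17, "wx": 0.0, "wy": 0.0, "wz": 1.9}, {"jaw": -1, "tx": -4.53, "ty": 0.98, "tz": -0.17, "wx": 0.0, "wy": 0.0, "wz": 1.9}]
```

>>> carry_out:
  motion:
    - {"jaw":-1,"tx":-3.0,"ty":0,"tz":-0.6,"wx":0,"wy":0,"wz":1.2}
    - {"jaw":-1,"tx":-4.6,"ty":0.2,"tz":-0.6,"wx":0,"wy":0,"wz":1.9}
    - {"jaw":-1,"tx":-4.6,"ty":0.3,"tz":0,"wx":0,"wy":0,"wz":1.9}
    - {"jaw":-1,"tx":-4.6,"ty":0.4,"tz":0,"wx":0,"wy":0,"wz":1.9}
    - {"jaw":-1,"tx":-4.6,"ty":0.6,"tz":0,"wx":0,"wy":0,"wz":1.9}
    - {"jaw":-1,"tx":-4.6,"ty":0.7,"tz":0,"wx":0,"wy":0,"wz":1.9}
    - {"jaw":-1,"tx":-4.0,"ty":0.8,"tz":0,"wx":0,"wy":0,"wz":1.9}
    - {"jaw":-1,"tx":-2.2,"ty":0.5,"tz":0,"wx":0,"wy":0,"wz":1.0}
    - {"jaw":-1,"tx":0,"ty":0,"tz":0,"wx":0,"wy":0,"wz":0}
    - {"jaw":-1,"tx":0,"ty":0,"tz":0,"wx":0,"wy":0,"wz":0}

```text
clock: 16.7
tcp_pos: [0.5321, 0.0015, 0.356]
orientation: [-0.001, 0.651, 0.759, -0.0]
wrist_force: [0.6, -0.0, -0.9]
finger_gap: 0.0374
```

```bash
python3 - <<'E'
from mv import *
from h import *
st();s=barstate()
im=eyes.read_camera('side');cv2.imwrite('pics/side8.png',im);t=eyes.read_camera('top');cv2.imwrite('pics/top8.png',t)
g=lambda im:(255*(im/255.)**.6).astype(np.uint8)
crop(g(im),315,150,385,262,5,'pics/s8.png');crop(g(t),310,140,400,205,7,'pics/t8.png')
E
```

```text
t 16.7 tcp [0.5321 0.0015 0.356 ] yaw_y 8.72 z [-1.8e-03  7.0e-04 -1.0e+00] F [ 0.6 -0.  -0.9] M [ 0.1  -0.01 -0.02] gap 0.0374
t 16.7 head c [ -1.3 129.1 187.4] nose [ -1.1 -58.9 187.2] F [ 0.6 -0.  -0.9] M [ 0.1  -0.01 -0.02] gap 0.0374
```

View pics/s8.png

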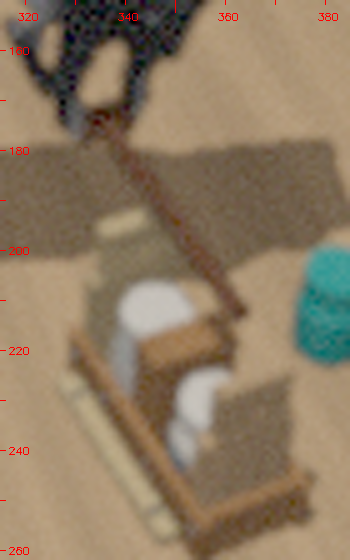

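View pics/t8.png

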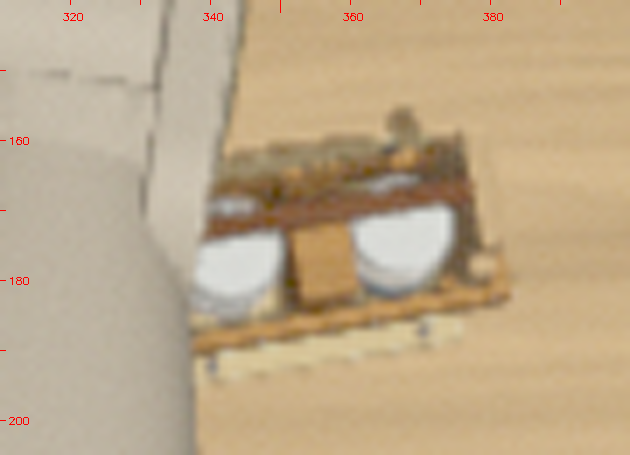

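>>> carry_out:
  motion:
    - {"jaw":-1,"tx":0,"ty":0.1,"tz":1.0,"wx":0,"wy":0,"wz":0}
    - {"jaw":-1,"tx":0,"ty":0,"tz":1.0,"wx":0,"wy":0,"wz":0}
    - {"jaw":-1,"tx":0,"ty":0,"tz":0.4,"wx":0,"wy":0,"wz":0}
    - {"jaw":-1,"tx":0,"ty":0,"tz":0,"wx":0,"wy":0,"wz":0}

```text
clock: 17.3
tcp_pos: [0.5334, 0.001, 0.3321]
orientation: [-0.0, 0.652, 0.759, -0.0]
wrist_force: [-0.3, -0.3, -0.6]
finger_gap: 0.0374
```

```bash
python3 -c "
from mv import *
barstate()"
```

```text
t 17.3 head c [  0.  128.3 163.5] nose [ 1.000e-01 -5.970e+01  1.634e+02] F [-0.3 -0.3 -0.6] M [ 0.04  0.02 -0.03] gap 0.0374
```

>>> carry_out:
  motion:
    - {"jaw":-1,"tx":0,"ty":0,"tz":0.2,"wx":0,"wy":0,"wz":0}
    - {"jaw":-1,"tx":0,"ty":0,"tz":0,"wx":0,"wy":0,"wz":0}

```text
clock: 17.55
tcp_pos: [0.5337, 0.0008, 0.3308]
orientation: [0.0, 0.652, 0.758, 0.0]
wrist_force: [-0.5, 0.4, -0.3]
finger_gap: 0.0374
```

```bash
python3 -c "
from mv import *
barstate()"
```

```text
t 17.55 head c [  0.5 128.  162.2] nose [  0.6 -60.  162.2] F [-0.5  0.4 -0.3] M [ 0.11 -0.04  0.03] gap 0.0374
```

>>> carry_out:
  motion:
    - {"jaw":-1,"tx":0,"ty":0,"tz":0.2,"wx":0,"wy":0,"wz":0}
    - {"jaw":-1,"tx":0,"ty":0,"tz":0,"wx":0,"wy":0,"wz":0}

```text
clock: 17.8
tcp_pos: [0.5336, 0.0008, 0.3286]
orientation: [-0.0, 0.652, 0.758, -0.0]
wrist_force: [-0.2, 0.0, -0.9]
finger_gap: 0.0375
```

>>> carry_out:
  motion:
    - {"jaw":-1,"tx":0,"ty":0,"tz":0.2,"wx":0,"wy":0,"wz":0}
    - {"jaw":-1,"tx":0,"ty":0,"tz":0,"wx":0,"wy":0,"wz":0}

```text
clock: 18.05
tcp_pos: [0.5336, 0.0009, 0.3265]
orientation: [-0.0, 0.652, 0.759, -0.0]
wrist_force: [-0.4, 0.4, -0.0]
finger_gap: 0.0378
```

>>> carry_out:
  motion:
    - {"jaw":-1,"tx":0,"ty":0,"tz":0.2,"wx":0,"wy":0,"wz":0}
    - {"jaw":-1,"tx":0,"ty":0,"tz":0,"wx":0,"wy":0,"wz":0}

```text
clock: 18.3
tcp_pos: [0.5335, 0.0009, 0.3245]
orientation: [-0.0, 0.652, 0.759, -0.0]
wrist_force: [0.1, -0.4, -1.0]
finger_gap: 0.0375
```

```bash
python3 -c "
from mv import *
barstate()"
```

```text
t 18.3 head c [  0.3 128.1 155.9] nose [  0.4 -59.9 155.9] F [ 0.1 -0.4 -1. ] M [0.06 0.05 0.02] gap 0.0375
```

>>> carry_out:
  motion:
    - {"jaw":-1,"tx":0,"ty":0,"tz":0.2,"wx":0,"wy":0,"wz":0}
    - {"jaw":-1,"tx":0,"ty":0,"tz":0,"wx":0,"wy":0,"wz":0}

```text
clock: 18.55
tcp_pos: [0.5335, 0.0009, 0.3225]
orientation: [-0.0, 0.652, 0.759, -0.0]
wrist_force: [0.4, 0.1, -0.2]
finger_gap: 0.0375
```

```bash
python3 -c "
from mv import *
barstate()"
```

```text
t 18.55 head c [  0.3 128.1 153.9] nose [  0.4 -59.9 153.9] F [ 0.4  0.1 -0.2] M [ 0.08 -0.05 -0.01] gap 0.0375
```

>>> carry_out:
  motion:
    - {"jaw":-1,"tx":0,"ty":0,"tz":0.2,"wx":0,"wy":0,"wz":0}
    - {"jaw":-1,"tx":0,"ty":0,"tz":0,"wx":0,"wy":0,"wz":0}

```text
clock: 18.8
tcp_pos: [0.5335, 0.0009, 0.3205]
orientation: [-0.0, 0.652, 0.759, -0.0]
wrist_force: [-1.1, 0.5, -0.2]
finger_gap: 0.0374
```

```bash
python3 -c "
from mv import *
barstate()"
```

```text
t 18.8 head c [  0.3 128.1 151.9] nose [  0.3 -59.9 151.9] F [-1.1  0.5 -0.2] M [ 0.06 -0.02  0.03] gap 0.0374
```

>>> carry_out:
  motion:
    - {"jaw":-1,"tx":0,"ty":0,"tz":0.1,"wx":0,"wy":0,"wz":0}
    - {"jaw":-1,"tx":0,"ty":0,"tz":0,"wx":0,"wy":0,"wz":0}

```text
clock: 19.05
tcp_pos: [0.5336, 0.0009, 0.3196]
orientation: [0.0, 0.652, 0.759, -0.0]
wrist_force: [0.1, -0.2, -0.4]
finger_gap: 0.0374
```

```bash
python3 -c "
from mv import *
barstate()"
```

```text
t 19.05 head c [  0.4 128.1 151. ] nose [  0.5 -59.9 151.1] F [ 0.1 -0.2 -0.4] M [0.06 0.02 0.02] gap 0.0374
```

>>> carry_out:
  motion:
    - {"jaw":-1,"tx":0,"ty":0,"tz":0.1,"wx":0,"wy":0,"wz":0}
    - {"jaw":-1,"tx":0,"ty":0,"tz":0,"wx":0,"wy":0,"wz":0}

```text
clock: 19.3
tcp_pos: [0.5336, 0.0009, 0.3186]
orientation: [-0.0, 0.652, 0.759, -0.0]
wrist_force: [0.5, -1.2, -0.7]
finger_gap: 0.0377
```

```bash
python3 -c "
from mv import *
barstate()"
```

```text
t 19.3 head c [  0.4 128.1 150. ] nose [  0.4 -59.9 150. ] F [ 0.5 -1.2 -0.7] M [ 0.06 -0.02  0.02] gap 0.0377
```

>>> carry_out:
  motion:
    - {"jaw":-1,"tx":0,"ty":0,"tz":0.1,"wx":0,"wy":0,"wz":0}
    - {"jaw":-1,"tx":0,"ty":0,"tz":0,"wx":0,"wy":0,"wz":0}

```text
clock: 19.55
tcp_pos: [0.5336, 0.0008, 0.3176]
orientation: [-0.0, 0.652, 0.759, -0.0]
wrist_force: [-0.4, -0.0, -0.2]
finger_gap: 0.0373
```

```bash
python3 -c "
from mv import *
barstate()"
```

```text
t 19.55 head c [  0.4 128.1 149. ] nose [  0.4 -59.9 149. ] F [-0.4 -0.  -0.2] M [ 0.01  0.06 -0.03] gap 0.0373
```

>>> carry_out:
  motion:
    - {"jaw":-1,"tx":0,"ty":0,"tz":0.1,"wx":0,"wy":0,"wz":0}
    - {"jaw":-1,"tx":0,"ty":0,"tz":0,"wx":0,"wy":0,"wz":0}

```text
clock: 19.8
tcp_pos: [0.5336, 0.0009, 0.3169]
orientation: [0.0, 0.652, 0.759, 0.0]
wrist_force: [-1.0, 0.5, 2.2]
finger_gap: 0.0374
```

```bash
python3 -c "
from mv import *
barstate()"
```

```text
t 19.8 head c [  0.5 128.1 148.3] nose [  0.5 -59.9 148.4] F [-1.   0.5  2.2] M [ 0.05  0.2  -0.11] gap 0.0374
```

Contact is felt at axis height 148.4 mm, so the board's top is at about 141.4 mm. The lift-out board sits essentially fully down (h about 0), and both bores are at about the same height. With the shank resting on the neck, I'll compare its sideways position with the neck's edges.

```bash
python3 - <<'E'
from mv import *
from h import *
s=get_state()
im=eyes.read_camera('side');cv2.imwrite('pics/side9.png',im);t=eyes.read_camera('top');cv2.imwrite('pics/top9.png',t)
g=lambda im:(255*(im/255.)**.6).astype(np.uint8)
crop(g(im),325,160,380,215,10,'pics/s9.png');crop(g(t),325,150,390,200,10,'pics/t9.png')
E
```

```text
(no output)
```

View pics/s9.png

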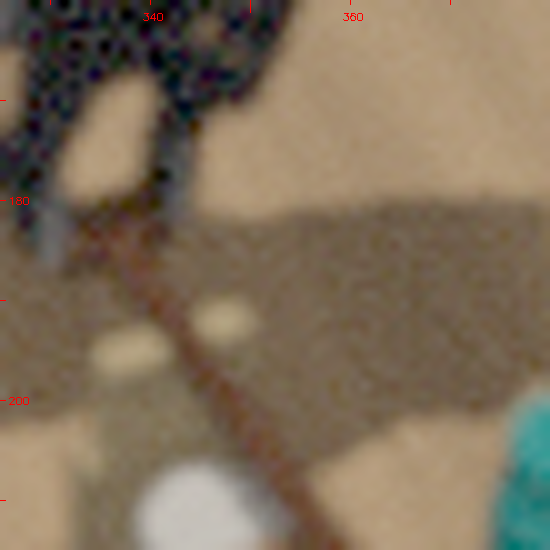

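View pics/t9.png

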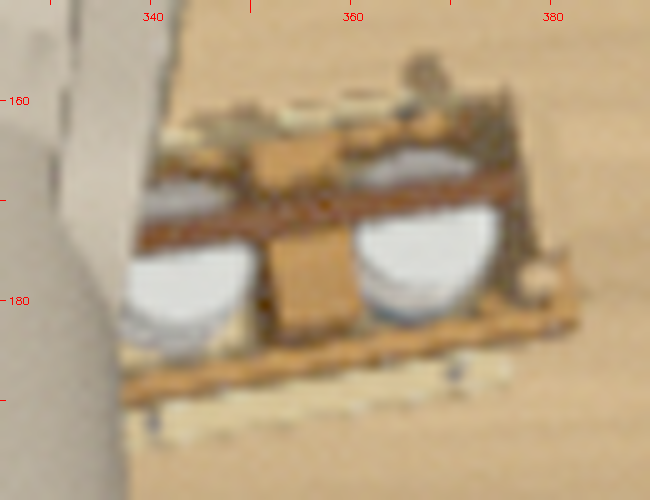

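```bash
python3 - <<'E'
from mv import *
from prof import *
M=pose(*C0,np.radians(YAW))
G=lambda f:cv2.GaussianBlur(cv2.imread(f),(0,0),.5)
for tag in '59':
    s=G(f'pics/side{tag}.png');t=G(f'pics/top{tag}.png')
    for dy in (-3,0,3,6):
        pr=prof('side',s,M,(-50,76+dy,142),(50,76+dy,142),[np.array([0,0,0])],101);show(f'side{tag} F top x dy{dy}',pr,-50,50)
    if tag=='9':
        for y in (100,90,60,40):
            pr=prof('side',s,M,(-30,y,149),(30,y,149),[np.array([0,k,0]) for k in (-4,-2,0,2,4)],101);show(f'bar side y{y}',pr,-30,30)
        for y in (40,20,0,-20,-40):
            pr=prof('top',t,M,(-30,y,149),(30,y,149),[np.array([0,k,0]) for k in (-4,-2,0,2,4)],101);show(f'bar top y{y}',pr,-30,30)
        show('bar nose y top',prof('top',t,M,(0,-80,149),(0,-40,149),[np.array([k,0,0]) for k in (-4,0,4)]),-80,-40)
        show('bar nose y side',prof('side',s,M,(0,-80,149),(0,-40,149),[np.array([k,0,0]) for k in (-4,0,4)]),-80,-40)
s=cv2.imread('pics/side9.png')
g=lambda im:(255*(im/255.)**.6).astype(np.uint8)
B=[(np.array(a)/1e3,np.array(b)/1e3) for a,b in box((-7+.5,-60,142),(7.5,116,156))]
overlay(g(s),'side',[(carrier_lines(0,0),M,(255,0,0)),(B,M,(0,0,255))],325,160,385,262,6,'pics/q1.png')
t=cv2.imread('pics/top9.png')
overlay(g(t),'top',[(carrier_lines(0,0),M,(255,0,0)),(B,M,(0,0,255))],325,150,390,200,11,'pics/q2.png')
E
```

```text
side5 F top x dy-3 edges at [(-31.4, 7.0), (-23.5, 5.9), (-19.0, 3.4), (-15.5, 3.3), (-9.7, 2.9), (6.8, 2.5)]
side5 F top x dy0 edges at [(-32.6, 4.1), (-21.3, 8.0)]
side5 F top x dy3 edges at [(-31.7, 3.7), (-25.8, 2.7), (-20.6, 6.3), (20.5, 2.7), (39.0, 2.2)]
side5 F top x dy6 edges at [(-29.5, 1.9), (-21.6, 4.8), (6.5, 1.8), (19.9, 1.7), (39.8, 3.0), (44.7, 1.7)]
side9 F top x dy-3 edges at [(-26.3, 16.9), (-1.5, 22.5), (9.7, 22.4), (24.4, 11.5), (29.1, 13.4)]
side9 F top x dy0 edges at [(-27.8, 16.9), (-21.4, 10.9), (-1.9, 20.1), (11.6, 23.3), (29.1, 16.1)]
side9 F top x dy3 edges at [(-27.3, 19.2), (-5.7, 14.3), (-2.2, 21.0), (9.2, 21.9), (16.6, 10.1), (23.5, 8.1), (27.3, 13.3), (30.3, 13.9)]
side9 F top x dy6 edges at [(-26.2, 14.5), (-22.4, 12.6), (-1.9, 16.8), (10.3, 18.5), (25.4, 8.8), (28.4, 10.9), (31.8, 10.1)]
bar side y100 edges at [(-25.3, 2.8), (-20.7, 2.8), (-10.5, 6.8), (-4.5, 2.9), (11.3, 5.7)]
bar side y90 edges at [(-29.1, 2.6), (-23.4, 3.1), (-19.5, 2.6), (-12.0, 6.5), (-2.3, 2.7), (0.8, 3.5), (7.7, 5.4)]
bar side y60 edges at [(-7.9, 15.6), (5.4, 12.1), (21.8, 5.9), (25.3, 6.4)]
bar side y40 edges at [(-9.5, 9.2), (3.9, 6.9)]
bar top y40 edges at [(-5.1, 70.7), (8.2, 28.3), (18.3, 27.2)]
bar top y20 edges at [(-14.8, 6.7), (-6.7, 17.0), (5.1, 7.1), (11.3, 12.0), (14.5, 12.3), (27.1, 6.1)]
bar top y0 edges at [(-6.0, 24.1), (15.1, 21.0)]
bar top y-20 edges at [(-5.3, 64.3), (7.9, 23.6), (14.7, 29.6), (21.9, 22.6)]
bar top y-40 edges at [(-5.2, 62.6), (8.1, 24.1), (15.3, 35.4)]
bar nose y top edges at [(-67.8, 38.8)]
bar nose y side edges at [(-66.0, 18.2)]
```

View pics/q1.png

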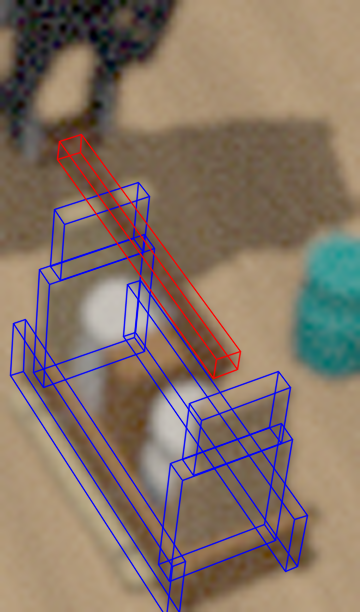

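View pics/q2.png

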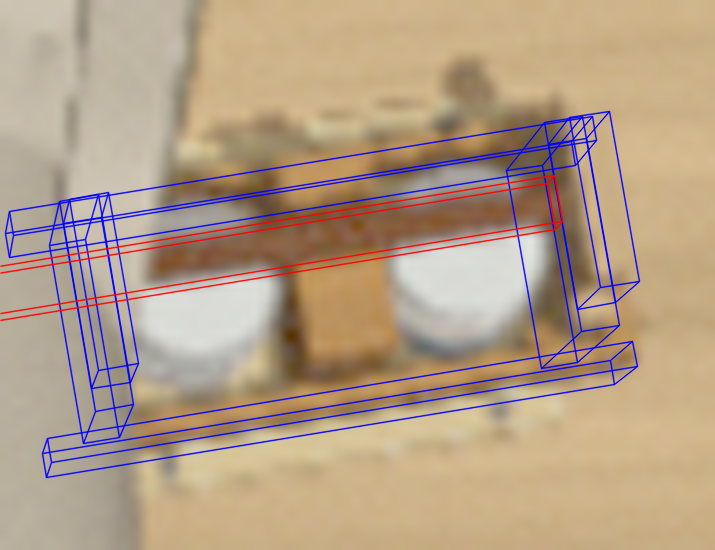

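The shank crosses the neck at its middle in the side view (strip edges −27 and +29, shadow-corrected bar +1 mm), so the current line is right sideways. I'll raise, back out beyond the board and come down 29 mm to the bore's height.

>>> carry_out:
  motion:
    - {"jaw":-1,"tx":0,"ty":0,"tz":-0.6,"wx":0,"wy":0,"wz":0}
    - {"jaw":-1,"tx":1,"ty":0,"tz":-0.5,"wx":0,"wy":0,"wz":0}
    - {"jaw":-1,"tx":4,"ty":0,"tz":0,"wx":0,"wy":0,"wz":0}
    - {"jaw":-1,"tx":5,"ty":0,"tz":0,"wx":0,"wy":0,"wz":0}
    - {"jaw":-1,"tx":4,"ty":0,"tz":0,"wx":0,"wy":0,"wz":0}
    - {"jaw":-1,"tx":2.2,"ty":0,"tz":0,"wx":0,"wy":0,"wz":0}
    - {"jaw":-1,"tx":0.2,"ty":0,"tz":1.0,"wx":0,"wy":0,"wz":0}
    - {"jaw":-1,"tx":0,"ty":0,"tz":2.0,"wx":0,"wy":0,"wz":0}
    - {"jaw":-1,"tx":0,"ty":0,"tz":0.9,"wx":0,"wy":0,"wz":0}
    - {"jaw":-1,"tx":0,"ty":0,"tz":0,"wx":0,"wy":0,"wz":0}
    - {"jaw":-1,"tx":0,"ty":0,"tz":0,"wx":0,"wy":0,"wz":0}

```text
clock: 21.28
tcp_pos: [0.5092, 0.1626, 0.2891]
orientation: [0.0, 0.652, 0.758, 0.0]
wrist_force: [-0.2, 0.3, -0.0]
finger_gap: 0.038
```

```bash
python3 - <<'E'
from mv import *
from h import *
st();s=barstate()
im=eyes.read_camera('side');cv2.imwrite('pics/side10.png',im);t=eyes.read_camera('top');cv2.imwrite('pics/top10.png',t)
g=lambda im:(255*(im/255.)**.6).astype(np.uint8)
crop(g(im),300,140,385,245,5.5,'pics/s10.png');crop(g(t),280,145,390,205,7,'pics/t10.png')
x,y=c2w(.5,286);plan([x,y,.2883],down(YAW),1,jaw=-1)
E
```

```text
t 21.27 tcp [0.5092 0.1626 0.2891] yaw_y 8.63 z [ 7.e-04 -0.e+00 -1.e+00] F [-0.2  0.3 -0. ] M [0.03 0.   0.  ] gap 0.038
t 21.27 head c [  0.8 291.7 120.5] nose [  0.7 103.7 120.6] F [-0.2  0.3 -0. ] M [0.03 0.   0.  ] gap 0.038
shift [ 0.6 -5.8 -1. ] turn [ 0.07  0.   -0.01]
[{"jaw": -1, "tx": -0.58, "ty": -0.02, "tz": 0.1, "wx": 0.1, "wy": 0.0, "wz": 0.0}]
```

View pics/s10.png

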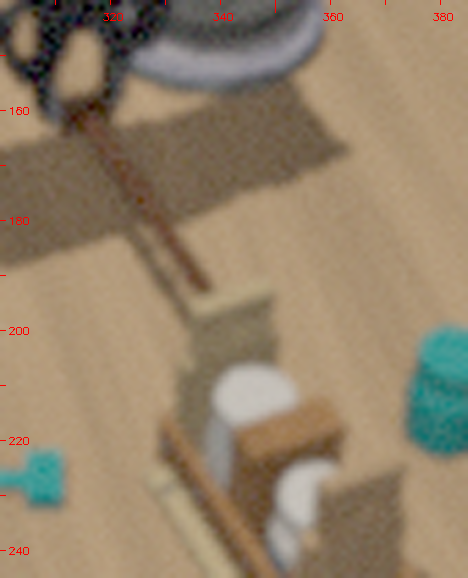

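View pics/t10.png

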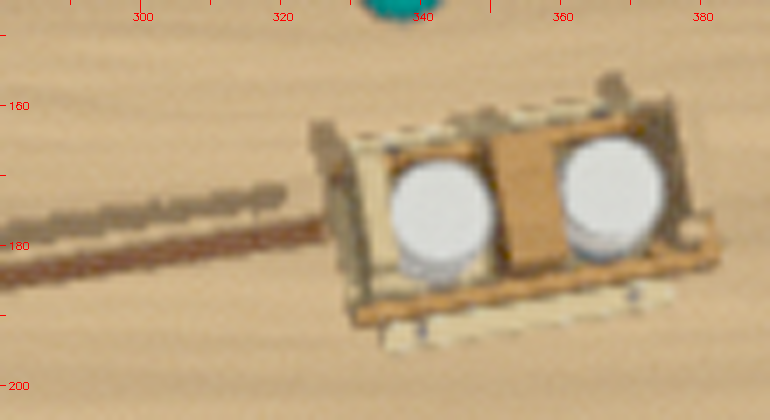

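```bash
python3 - <<'E'
from mv import *
from prof import *
M=pose(*C0,np.radians(YAW))
t=cv2.imread('pics/top10.png');s=cv2.imread('pics/side10.png')
for y in (72,76,80,83,86):
    pr=prof('top',t,M,(-48,y,142),(48,y,142),[np.zeros(3)],33)
    print(y,[int(v.sum()) for v in pr])
print('x',np.linspace(-48,48,33).astype(int).tolist())
for y in (110,140,180,220):
    pr=prof('top',t,M,(-30,y,120),(30,y,120),[np.array([0,k,0]) for k in (-6,-3,0,3,6)],121);show(f'bar top y{y}',pr,-30,30)
g=lambda im:(255*(im/255.)**.8).astype(np.uint8)
B=[(np.array(a)/1e3,np.array(b)/1e3) for a,b in box((-7+.7,102,113),(7.7,278,127))]
crop(g(t),318,155,345,195,14,'pics/z.png')
a=cv2.imread('pics/z.png')
overlay(g(t),'top',[(carrier_lines(0,0),M,(255,0,0)),(B,M,(0,0,255))],318,155,345,195,14,'pics/z2.png')
cv2.imwrite('pics/z.png',np.hstack([a,cv2.imread('pics/z2.png')]))
E
```

```text
72 [262, 275, 242, 264, 359, 415, 377, 329, 367, 409, 419, 417, 435, 462, 484, 485, 451, 411, 402, 392, 386, 388, 400, 411, 395, 362, 342, 413, 380, 413, 427, 421, 408]
76 [294, 305, 260, 236, 329, 422, 392, 288, 335, 413, 446, 445, 440, 441, 441, 434, 431, 438, 439, 443, 443, 444, 447, 442, 443, 405, 353, 390, 339, 372, 426, 423, 412]
80 [268, 328, 289, 233, 322, 396, 365, 304, 330, 392, 427, 433, 430, 433, 427, 413, 414, 426, 429, 426, 424, 416, 412, 412, 428, 401, 368, 400, 392, 384, 428, 424, 413]
83 [270, 322, 281, 243, 303, 365, 334, 267, 272, 327, 340, 321, 306, 307, 319, 316, 326, 333, 317, 303, 307, 309, 309, 326, 331, 322, 340, 401, 435, 414, 429, 430, 413]
86 [254, 296, 253, 220, 248, 275, 241, 183, 168, 177, 184, 178, 177, 189, 197, 185, 185, 191, 187, 185, 202, 174, 155, 187, 207, 222, 254, 296, 336, 393, 424, 423, 412]
x [-48, -45, -42, -39, -36, -33, -30, -27, -24, -21, -18, -15, -12, -9, -6, -3, 0, 3, 6, 9, 12, 15, 18, 21, 24, 27, 30, 33, 36, 39, 42, 45, 48]
bar top y110 edges at [(-6.2, 44.5), (7.6, 37.7)]
bar top y140 edges at [(-6.0, 44.5), (7.4, 32.6), (14.3, 31.5), (25.9, 33.0)]
bar top y180 edges at [(-5.6, 46.5), (8.8, 38.1), (14.9, 35.6), (25.8, 26.0)]
bar top y220 edges at [(-4.9, 55.2), (8.4, 36.3), (15.4, 37.5), (28.8, 26.5)]
```

View pics/z.png

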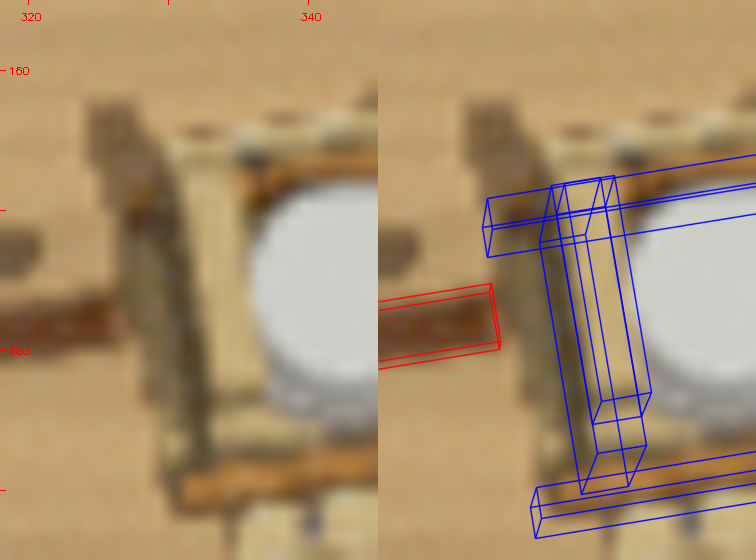

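>>> carry_out:
  motion:
    - {"jaw":-1,"tx":-0.8,"ty":0,"tz":0.1,"wx":0,"wy":0,"wz":0}
    - {"jaw":-1,"tx":-0.7,"ty":0,"tz":0,"wx":0,"wy":0,"wz":0}
    - {"jaw":-1,"tx":0,"ty":0,"tz":0,"wx":0,"wy":0,"wz":0}
    - {"jaw":-1,"tx":0,"ty":0,"tz":0,"wx":0,"wy":0,"wz":0}

```text
clock: 21.88
tcp_pos: [0.5112, 0.148, 0.2877]
orientation: [0.0, 0.652, 0.758, 0.0]
wrist_force: [0.7, -0.0, -0.3]
finger_gap: 0.0371
```

```bash
python3 -c "
from mv import *
barstate();st()"
```

```text
t 21.88 head c [  0.4 276.9 119.1] nose [  0.4  88.9 119.1] F [ 0.7 -0.  -0.3] M [ 0.04  0.05 -0.05] gap 0.0371
t 21.88 tcp [0.5112 0.148  0.2877] yaw_y 8.64 z [ 0.  0. -1.] F [ 0.7 -0.  -0.3] M [ 0.04  0.05 -0.05] gap 0.0371
```

>>> carry_out:
  motion:
    - {"jaw":-1,"tx":-0.3,"ty":0.05,"tz":-0.05,"wx":0,"wy":0,"wz":0}
    - {"jaw":-1,"tx":-0.2,"ty":0,"tz":0,"wx":0,"wy":0,"wz":0}
    - {"jaw":-1,"tx":0,"ty":0,"tz":0,"wx":0,"wy":0,"wz":0}

```text
clock: 22.25
tcp_pos: [0.5125, 0.1432, 0.2882]
orientation: [0.0, 0.652, 0.758, 0.0]
wrist_force: [-0.3, 0.5, -0.7]
finger_gap: 0.0373
```

```bash
python3 -c "
from mv import *
barstate()"
```

```text
t 22.25 head c [  1.  271.9 119.6] nose [  1.1  83.9 119.7] F [-0.3  0.5 -0.7] M [-0.05 -0.03  0.04] gap 0.0373
```

>>> carry_out:
  motion:
    - {"jaw":-1,"tx":-0.2,"ty":0,"tz":0,"wx":0,"wy":0,"wz":0}
    - {"jaw":-1,"tx":0,"ty":0,"tz":0,"wx":0,"wy":0,"wz":0}

```text
clock: 22.5
tcp_pos: [0.5128, 0.1412, 0.2882]
orientation: [0.0, 0.652, 0.759, -0.0]
wrist_force: [0.9, -0.5, -0.5]
finger_gap: 0.0371
```

```bash
python3 -c "
from mv import *
barstate()"
```

```text
t 22.5 head c [  1.  270.  119.6] nose [  1.   82.  119.6] F [ 0.9 -0.5 -0.5] M [ 0.01 -0.14  0.09] gap 0.0371
```

>>> carry_out:
  motion:
    - {"jaw":-1,"tx":-0.2,"ty":0,"tz":0,"wx":0,"wy":0,"wz":0}
    - {"jaw":-1,"tx":0,"ty":0,"tz":0,"wx":0,"wy":0,"wz":0}

```text
clock: 22.75
tcp_pos: [0.5131, 0.1392, 0.2882]
orientation: [0.0, 0.652, 0.758, -0.0]
wrist_force: [-0.7, -0.6, -1.1]
finger_gap: 0.0371
```

```bash
python3 -c "
from mv import *
barstate()"
```

```text
t 22.75 head c [  1.  267.9 119.6] nose [  1.   79.9 119.7] F [-0.7 -0.6 -1.1] M [-0.   -0.07  0.06] gap 0.0371
```

>>> carry_out:
  motion:
    - {"jaw":-1,"tx":-0.2,"ty":0,"tz":0,"wx":0,"wy":0,"wz":0}
    - {"jaw":-1,"tx":0,"ty":0,"tz":0,"wx":0,"wy":0,"wz":0}

```text
clock: 23.0
tcp_pos: [0.5134, 0.1372, 0.2882]
orientation: [0.0, 0.652, 0.758, -0.0]
wrist_force: [-0.0, -0.4, -1.2]
finger_gap: 0.0376
```

```bash
python3 -c "
from mv import *
barstate()"
```

```text
t 23.0 head c [  0.9 265.9 119.6] nose [  1.   77.9 119.6] F [-0.  -0.4 -1.2] M [-0.1  -0.12  0.1 ] gap 0.0376
```

>>> carry_out:
  motion:
    - {"jaw":-1,"tx":-0.3,"ty":0,"tz":0,"wx":0,"wy":0,"wz":0}
    - {"jaw":-1,"tx":0,"ty":0,"tz":0,"wx":0,"wy":0,"wz":0}

```text
clock: 23.25
tcp_pos: [0.5138, 0.1342, 0.2882]
orientation: [0.0, 0.652, 0.758, -0.0]
wrist_force: [0.2, -0.7, -0.1]
finger_gap: 0.0374
```

```bash
python3 -c "
from mv import *
barstate()"
```

```text
t 23.25 head c [  0.9 262.8 119.6] nose [  0.9  74.8 119.6] F [ 0.2 -0.7 -0.1] M [ 0.   -0.07  0.09] gap 0.0374
```

>>> carry_out:
  motion:
    - {"jaw":-1,"tx":-0.3,"ty":0,"tz":0,"wx":0,"wy":0,"wz":0}
    - {"jaw":-1,"tx":0,"ty":0,"tz":0,"wx":0,"wy":0,"wz":0}

```text
clock: 23.5
tcp_pos: [0.5143, 0.1312, 0.2882]
orientation: [0.0, 0.652, 0.758, -0.0]
wrist_force: [0.4, -0.1, 0.6]
finger_gap: 0.0373
```

```bash
python3 -c "
from mv import *
barstate()"
```

```text
t 23.5 head c [  0.9 259.8 119.6] nose [  0.9  71.8 119.6] F [ 0.4 -0.1  0.6] M [-0.   -0.17  0.13] gap 0.0373
```

The nose is in the lift-out board's bore with no axial force. The moments show a light sideways touch on the −x side of the bore, so I'll nudge +0.5 mm and go on.

>>> carry_out:
  motion:
    - {"jaw":-1,"tx":-0.3,"ty":0.05,"tz":0,"wx":0,"wy":0,"wz":0}
    - {"jaw":-1,"tx":-0.3,"ty":0,"tz":0,"wx":0,"wy":0,"wz":0}
    - {"jaw":-1,"tx":0,"ty":0,"tz":0,"wx":0,"wy":0,"wz":0}

```text
clock: 23.88
tcp_pos: [0.5156, 0.1253, 0.2881]
orientation: [-0.0, 0.652, 0.758, -0.0]
wrist_force: [0.7, -0.2, 0.2]
finger_gap: 0.0373
```

```bash
python3 - <<'E'
from mv import *
from h import *
barstate()
im=eyes.read_camera('side');cv2.imwrite('pics/side11.png',im)
g=lambda im:(255*(im/255.)**.55).astype(np.uint8)
crop(g(im),315,160,385,235,8,'pics/s11.png')
E
```

```text
t 23.88 head c [  1.3 253.8 119.5] nose [  1.3  65.8 119.5] F [ 0.7 -0.2  0.2] M [ 0.02 -0.    0.04] gap 0.0373
```

View pics/s11.png

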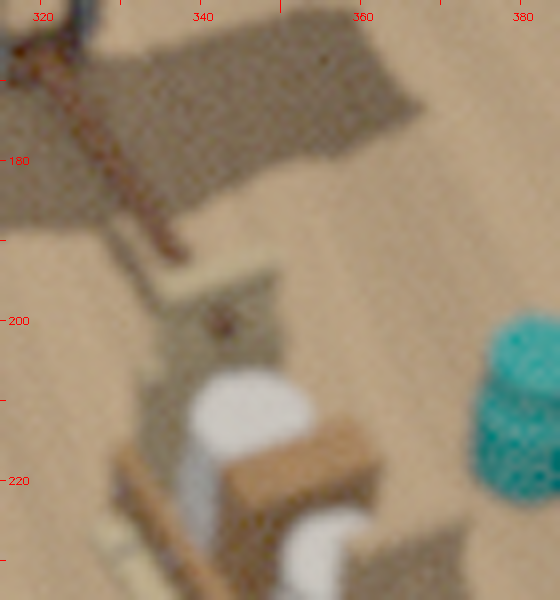

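The nose has emerged through the lift-out board at about (342,200) and the moments are zero. I'll advance over the jars.

>>> carry_out:
  motion:
    - {"jaw":-1,"tx":-1,"ty":0,"tz":0,"wx":0,"wy":0,"wz":0}
    - {"jaw":-1,"tx":-1.5,"ty":0,"tz":0,"wx":0,"wy":0,"wz":0}
    - {"jaw":-1,"tx":-1.5,"ty":0,"tz":0,"wx":0,"wy":0,"wz":0}
    - {"jaw":-1,"tx":-1,"ty":0,"tz":0,"wx":0,"wy":0,"wz":0}
    - {"jaw":-1,"tx":0,"ty":0,"tz":0,"wx":0,"wy":0,"wz":0}

```text
clock: 24.55
tcp_pos: [0.5234, 0.0751, 0.2882]
orientation: [0.0, 0.652, 0.758, 0.0]
wrist_force: [0.3, 0.7, -1.7]
finger_gap: 0.0372
```

```bash
python3 -c "
from mv import *
barstate()"
```

```text
t 24.55 head c [  1.5 203.  119.6] nose [  1.2  15.  119.6] F [ 0.3  0.7 -1.7] M [ 0.07 -0.04  0.02] gap 0.0372
```

>>> carry_out:
  motion:
    - {"jaw":-1,"tx":-1,"ty":0,"tz":0,"wx":0,"wy":0,"wz":0}
    - {"jaw":-1,"tx":-1.5,"ty":0,"tz":0,"wx":0,"wy":0,"wz":0}
    - {"jaw":-1,"tx":-1.5,"ty":0,"tz":0,"wx":0,"wy":0,"wz":0}
    - {"jaw":-1,"tx":-1,"ty":0,"tz":0,"wx":0,"wy":0,"wz":0}
    - {"jaw":-1,"tx":0,"ty":0,"tz":0,"wx":0,"wy":0,"wz":0}

```text
clock: 25.18
tcp_pos: [0.5308, 0.0258, 0.2882]
orientation: [0.0, 0.652, 0.758, 0.0]
wrist_force: [0.4, -0.2, -1.6]
finger_gap: 0.0371
```

```bash
python3 - <<'E'
from mv import *
from h import *
barstate();st()
im=eyes.read_camera('side');cv2.imwrite('pics/side12.png',im);t=eyes.read_camera('top');cv2.imwrite('pics/top12.png',t)
g=lambda im:(255*(im/255.)**.55).astype(np.uint8)
crop(g(im),325,170,380,262,6.4,'pics/s12.png');crop(g(t),325,150,390,200,10,'pics/t12.png')
E
```

```text
t 25.18 head c [  1.5 153.1 119.6] nose [  1.2 -34.9 119.6] F [ 0.4 -0.2 -1.6] M [0.06 0.03 0.02] gap 0.0371
t 25.18 tcp [0.5308 0.0258 0.2882] yaw_y 8.58 z [ 1.e-04 -0.e+00 -1.e+00] F [ 0.4 -0.2 -1.6] M [0.06 0.03 0.02] gap 0.0371
```

View pics/s12.png

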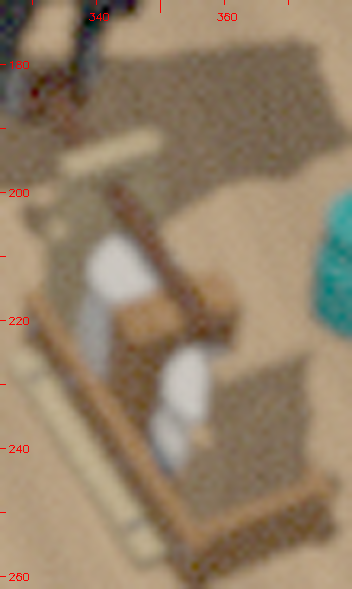

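View pics/t12.png

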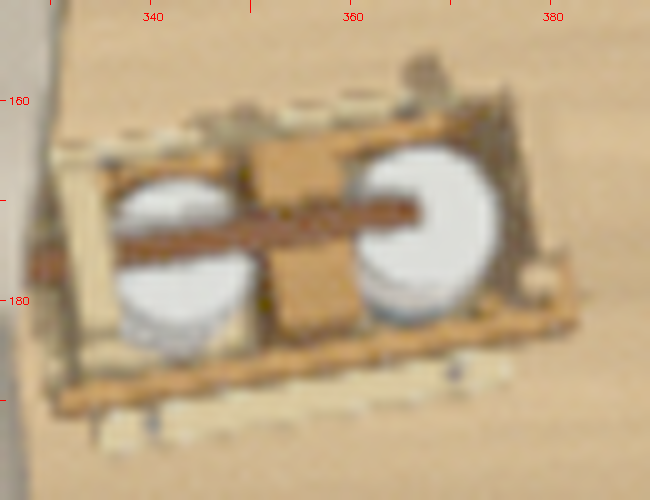

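The bar runs over both jars and the block, with its nose at (366,171) in the top view. I'll go on towards the fixed board and then step gently.

>>> carry_out:
  motion:
    - {"jaw":-1,"tx":-1,"ty":0,"tz":0,"wx":0,"wy":0,"wz":0}
    - {"jaw":-1,"tx":-1,"ty":0,"tz":0,"wx":0,"wy":0,"wz":0}
    - {"jaw":-1,"tx":-0.7,"ty":0,"tz":0,"wx":0,"wy":0,"wz":0}
    - {"jaw":-1,"tx":0,"ty":0,"tz":0,"wx":0,"wy":0,"wz":0}

```text
clock: 25.78
tcp_pos: [0.5349, -0.0007, 0.2882]
orientation: [0.0, 0.652, 0.758, -0.0]
wrist_force: [-0.3, -0.6, -1.0]
finger_gap: 0.0376
```

```bash
python3 -c "
from mv import *
barstate()"
```

```text
t 25.77 head c [  1.5 126.4 119.6] nose [  1.3 -61.6 119.6] F [-0.3 -0.6 -1. ] M [0.04 0.01 0.04] gap 0.0376
```

>>> carry_out:
  motion:
    - {"jaw":-1,"tx":-0.3,"ty":0,"tz":0,"wx":0,"wy":0,"wz":0}
    - {"jaw":-1,"tx":0,"ty":0,"tz":0,"wx":0,"wy":0,"wz":0}

```text
clock: 26.02
tcp_pos: [0.5352, -0.003, 0.2882]
orientation: [0.0, 0.652, 0.759, -0.0]
wrist_force: [-0.6, 0.2, -0.9]
finger_gap: 0.0374
```

```bash
python3 -c "
from mv import *
barstate()"
```

```text
t 26.02 head c [  1.4 124.  119.6] nose [  1.5 -64.  119.6] F [-0.6  0.2 -0.9] M [0.07 0.01 0.02] gap 0.0374
```

>>> carry_out:
  motion:
    - {"jaw":-1,"tx":-0.3,"ty":0,"tz":0,"wx":0,"wy":0,"wz":0}
    - {"jaw":-1,"tx":0,"ty":0,"tz":0,"wx":0,"wy":0,"wz":0}

```text
clock: 26.28
tcp_pos: [0.5357, -0.006, 0.2882]
orientation: [0.0, 0.652, 0.758, -0.0]
wrist_force: [0.2, 0.2, -0.7]
finger_gap: 0.0375
```

```bash
python3 -c "
from mv import *
barstate()"
```

```text
t 26.27 head c [  1.4 121.  119.6] nose [  1.5 -67.  119.6] F [ 0.2  0.2 -0.7] M [ 0.04  0.01 -0.06] gap 0.0375
```

>>> carry_out:
  motion:
    - {"jaw":-1,"tx":-0.2,"ty":0,"tz":0,"wx":0,"wy":0,"wz":0}
    - {"jaw":-1,"tx":0,"ty":0,"tz":0,"wx":0,"wy":0,"wz":0}

```text
clock: 26.52
tcp_pos: [0.5357, -0.0071, 0.288]
orientation: [-0.001, 0.651, 0.759, 0.001]
wrist_force: [-0.5, 5.5, 0.6]
finger_gap: 0.0375
```

```bash
python3 -c "
from mv import *
barstate()"
```

```text
t 26.52 head c [  1.2 120.3 119.4] nose [  1.5 -67.7 118.9] F [-0.5  5.5  0.6] M [1.01 0.11 0.05] gap 0.0375
```

>>> carry_out:
  motion:
    - {"jaw":-1,"tx":-0.2,"ty":0,"tz":0,"wx":0,"wy":0,"wz":0}
    - {"jaw":-1,"tx":0,"ty":0,"tz":0,"wx":0,"wy":0,"wz":0}

```text
clock: 26.78
tcp_pos: [0.5364, -0.0097, 0.2883]
orientation: [0.0, 0.651, 0.759, -0.0]
wrist_force: [0.7, 0.6, 0.1]
finger_gap: 0.0374
```

```bash
python3 -c "
from mv import *
barstate()"
```

```text
t 26.77 head c [  1.7 117.1 119.7] nose [  1.9 -70.9 119.8] F [0.7 0.6 0.1] M [ 0.1  -0.09  0.07] gap 0.0374
```

>>> carry_out:
  motion:
    - {"jaw":-1,"tx":-0.2,"ty":0,"tz":0,"wx":0,"wy":0,"wz":0}
    - {"jaw":-1,"tx":0,"ty":0,"tz":0,"wx":0,"wy":0,"wz":0}

```text
clock: 27.02
tcp_pos: [0.5368, -0.0122, 0.2883]
orientation: [0.0, 0.652, 0.758, -0.0]
wrist_force: [1.2, 0.0, -0.6]
finger_gap: 0.0376
```

```bash
python3 -c "
from mv import *
barstate()"
```

```text
t 27.02 head c [  1.7 114.6 119.7] nose [  1.7 -73.4 119.9] F [ 1.2  0.  -0.6] M [ 0.01 -0.16  0.13] gap 0.0376
```

The nose touched the fixed bore's rim lightly (5.5 N) and its chamfer slid in. A light +x push remains, so I'll nudge 0.5 mm in +x and continue.

>>> carry_out:
  motion:
    - {"jaw":-1,"tx":0,"ty":0.05,"tz":0,"wx":0,"wy":0,"wz":0}
    - {"jaw":-1,"tx":-0.3,"ty":0,"tz":0,"wx":0,"wy":0,"wz":0}
    - {"jaw":-1,"tx":0,"ty":0,"tz":0,"wx":0,"wy":0,"wz":0}

```text
clock: 27.4
tcp_pos: [0.5376, -0.015, 0.2882]
orientation: [0.0, 0.652, 0.758, -0.0]
wrist_force: [-0.2, 0.6, -0.5]
finger_gap: 0.0378
```

```bash
python3 -c "
from mv import *
barstate()"
```

```text
t 27.4 head c [  2.  111.7 119.6] nose [  2.  -76.3 119.6] F [-0.2  0.6 -0.5] M [-0.03 -0.13  0.08] gap 0.0378
```

>>> carry_out:
  motion:
    - {"jaw":-1,"tx":-0.4,"ty":0.02,"tz":0,"wx":0,"wy":0,"wz":0}
    - {"jaw":-1,"tx":-0.4,"ty":0,"tz":0,"wx":0,"wy":0,"wz":0}
    - {"jaw":-1,"tx":0,"ty":0,"tz":0,"wx":0,"wy":0,"wz":0}

```text
clock: 27.78
tcp_pos: [0.539, -0.023, 0.2882]
orientation: [0.0, 0.652, 0.758, -0.0]
wrist_force: [-0.6, -0.4, -0.5]
finger_gap: 0.0376
```

```bash
python3 - <<'E'
from mv import *
from h import *
barstate()
im=eyes.read_camera('side');cv2.imwrite('pics/side13.png',im)
g=lambda im:(255*(im/255.)**.55).astype(np.uint8)
crop(g(im),325,170,380,262,6.4,'pics/s13.png')
E
```

```text
t 27.77 head c [  2.1 103.6 119.6] nose [  2.1 -84.4 119.6] F [-0.6 -0.4 -0.5] M [ 0.   -0.08  0.1 ] gap 0.0376
```

View pics/s13.png

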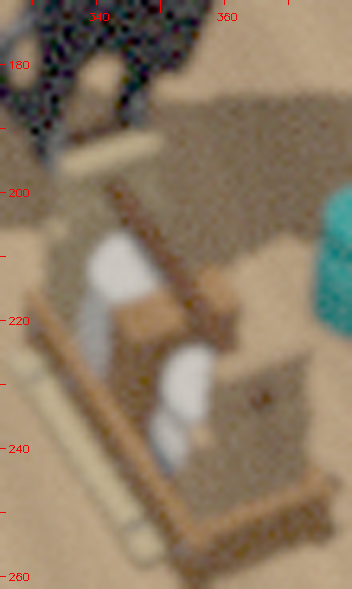

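The nose is out of the fixed board at (365,232). I'll push home gently.

>>> carry_out:
  motion:
    - {"jaw":-1,"tx":-0.3,"ty":0,"tz":0,"wx":0,"wy":0,"wz":0}
    - {"jaw":-1,"tx":-0.2,"ty":0,"tz":0,"wx":0,"wy":0,"wz":0}
    - {"jaw":-1,"tx":0,"ty":0,"tz":0,"wx":0,"wy":0,"wz":0}

```text
clock: 28.2
tcp_pos: [0.5397, -0.0277, 0.2882]
orientation: [0.0, 0.652, 0.758, -0.0]
wrist_force: [-0.6, -0.3, -1.0]
finger_gap: 0.0373
```

```bash
python3 -c "
from mv import *
barstate()"
```

```text
t 28.2 head c [  2.1  98.9 119.6] nose [  2.1 -89.1 119.6] F [-0.6 -0.3 -1. ] M [-0.   -0.02  0.06] gap 0.0373
```

>>> carry_out:
  motion:
    - {"jaw":-1,"tx":-0.1,"ty":0,"tz":0,"wx":0,"wy":0,"wz":0}
    - {"jaw":-1,"tx":-0.1,"ty":0,"tz":0,"wx":0,"wy":0,"wz":0}
    - {"jaw":-1,"tx":0,"ty":0,"tz":0,"wx":0,"wy":0,"wz":0}

```text
clock: 28.58
tcp_pos: [0.5399, -0.0294, 0.2882]
orientation: [-0.0, 0.652, 0.759, 0.0]
wrist_force: [0.1, 0.6, -0.1]
finger_gap: 0.0373
```

```bash
python3 -c "
from mv import *
barstate()"
```

```text
t 28.57 head c [  2.1  97.3 119.6] nose [  2.2 -90.7 119.5] F [ 0.1  0.6 -0.1] M [0.25 0.02 0.04] gap 0.0373
```

>>> carry_out:
  motion:
    - {"jaw":-1,"tx":-0.1,"ty":0,"tz":0,"wx":0,"wy":0,"wz":0}
    - {"jaw":-1,"tx":0,"ty":0,"tz":0,"wx":0,"wy":0,"wz":0}

```text
clock: 28.82
tcp_pos: [0.5399, -0.0298, 0.2882]
orientation: [-0.001, 0.651, 0.759, 0.001]
wrist_force: [-1.7, 5.1, 0.6]
finger_gap: 0.0376
```

```bash
python3 - <<'E'
from mv import *
from h import *
barstate()
im=eyes.read_camera('side');cv2.imwrite('pics/side14.png',im);t=eyes.read_camera('top');cv2.imwrite('pics/top14.png',t)
g=lambda im:(255*(im/255.)**.55).astype(np.uint8)
crop(g(im),325,170,380,262,6.4,'pics/s14.png');crop(g(t),325,150,390,200,10,'pics/t14.png')
E
```

```text
t 28.82 head c [  2.1  97.2 119.6] nose [  2.3 -90.8 119.1] F [-1.7  5.1  0.6] M [1.08 0.02 0.14] gap 0.0376
```

View pics/s14.png

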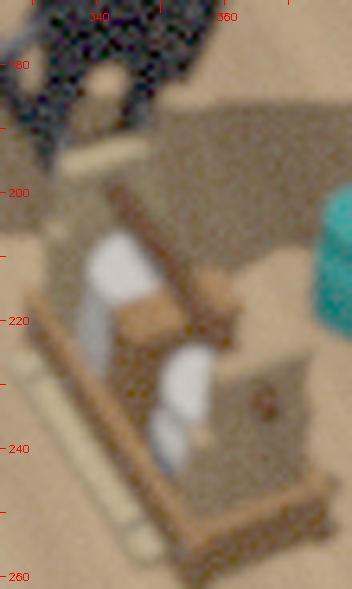

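View pics/t14.png

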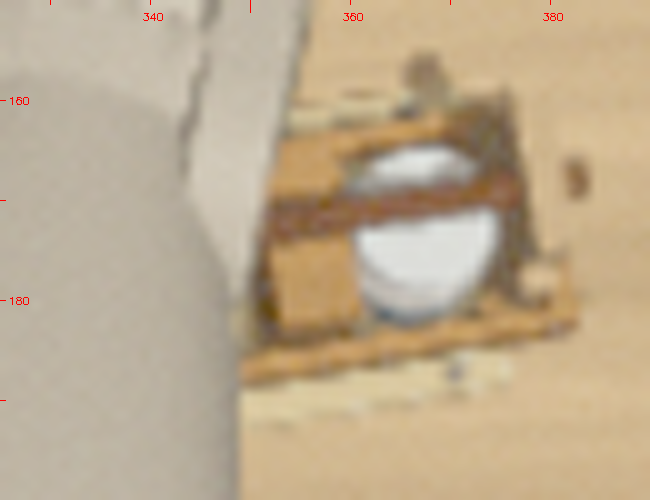

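>>> carry_out:
  motion:
    - {"jaw":-1,"tx":-0.1,"ty":0,"tz":0,"wx":0,"wy":0,"wz":0}
    - {"jaw":-1,"tx":0,"ty":0,"tz":0,"wx":0,"wy":0,"wz":0}
    - {"jaw":-1,"tx":0,"ty":0,"tz":0,"wx":0,"wy":0,"wz":0}

```text
clock: 29.3
tcp_pos: [0.5399, -0.0302, 0.2882]
orientation: [-0.001, 0.651, 0.759, 0.001]
wrist_force: [-0.2, 8.8, 1.4]
finger_gap: 0.0373
```

```bash
python3 -c "
from mv import *
barstate();st()"
```

```text
t 29.3 head c [  2.1  97.1 119.6] nose [  2.5 -90.9 118.9] F [-0.2  8.8  1.4] M [1.63 0.1  0.09] gap 0.0373
t 29.3 tcp [ 0.5399 -0.0302  0.2882] yaw_y 8.77 z [-3.0e-04  3.8e-03 -1.0e+00] F [-0.2  8.8  1.4] M [1.63 0.1  0.09] gap 0.0373
```

>>> carry_out:
  motion:
    - {"jaw":-1,"tx":0.15,"ty":0,"tz":0,"wx":0,"wy":0,"wz":0}
    - {"jaw":0.3,"tx":0,"ty":0,"tz":0,"wx":0,"wy":0,"wz":0}
    - {"jaw":0.3,"tx":0,"ty":0,"tz":0,"wx":0,"wy":0,"wz":0}
    - {"jaw":0.3,"tx":0,"ty":0,"tz":0,"wx":0,"wy":0,"wz":0}
    - {"jaw":0.3,"tx":0.2,"ty":0,"tz":0,"wx":0,"wy":0,"wz":0}
    - {"jaw":0.3,"tx":0,"ty":0,"tz":-2,"wx":0,"wy":0,"wz":0}
    - {"jaw":0.3,"tx":0,"ty":0,"tz":-4,"wx":0,"wy":0,"wz":0}
    - {"jaw":0.3,"tx":2,"ty":0,"tz":-4,"wx":0,"wy":0,"wz":0}
    - {"jaw":0.3,"tx":6,"ty":0,"tz":0,"wx":0,"wy":0,"wz":0}
    - {"jaw":0.3,"tx":6,"ty":0,"tz":0,"wx":0,"wy":0,"wz":0}
    - {"jaw":0.3,"tx":5,"ty":0,"tz":0,"wx":0,"wy":0,"wz":0}
    - {"jaw":0.3,"tx":0,"ty":0,"tz":0,"wx":0,"wy":0,"wz":0}

```text
clock: 30.8
tcp_pos: [0.5102, 0.1627, 0.3883]
orientation: [-0.0, 0.65, 0.76, 0.0]
wrist_force: [0.6, -0.6, -0.4]
finger_gap: 0.0555
```

```bash
python3 - <<'E'
from mv import *
from h import *
st()
im=eyes.read_camera('side');cv2.imwrite('pics/side15.png',im);t=eyes.read_camera('top');cv2.imwrite('pics/top15.png',t)
g=lambda im:(255*(im/255.)**.55).astype(np.uint8)
crop(g(im),320,165,385,262,6.1,'pics/s15.png');crop(g(t),318,150,390,200,11,'pics/t15.png')
E
```

```text
t 30.8 tcp [0.5102 0.1627 0.3883] yaw_y 8.97 z [ 1.e-04  2.e-04 -1.e+00] F [ 0.6 -0.6 -0.4] M [-0.03 -0.01  0.03] gap 0.0555
```

View pics/s15.png

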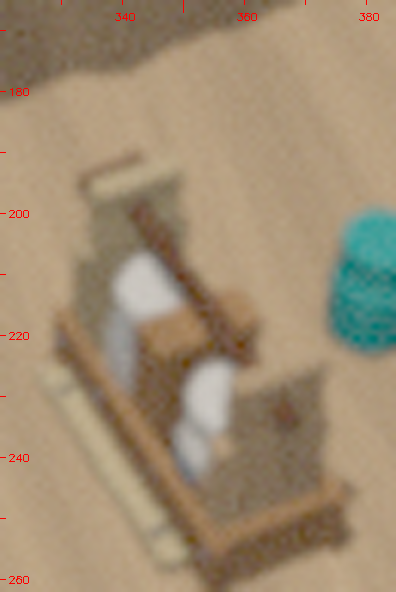

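View pics/t15.png

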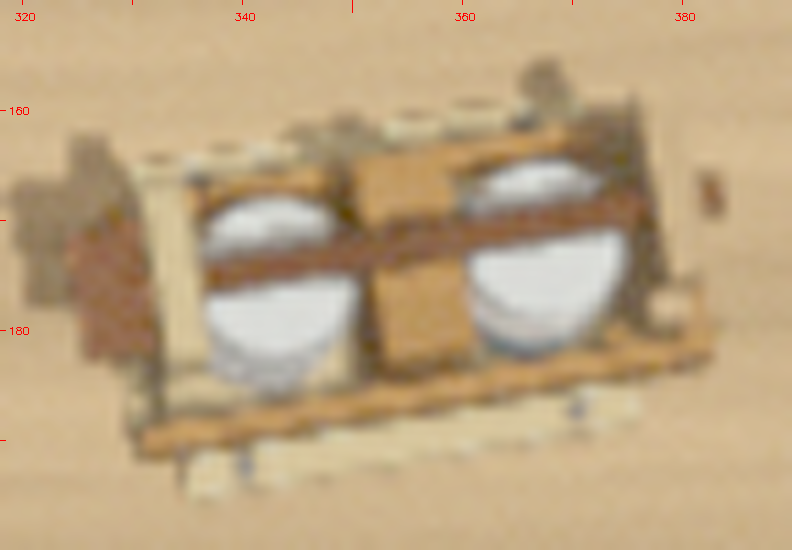

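```bash
python3 - <<'E'
from mv import *
from prof import *
M=pose(*C0,np.radians(YAW))
t=cv2.imread('pics/top15.png');s=cv2.imread('pics/side15.png')
X=[np.array([k,0,0]) for k in range(-12,17,4)]
show('head rear y top z127',prof('top',t,M,(0,90,127),(0,125,127),X),90,125)
show('nose y top z120',prof('top',t,M,(2,-110,122),(2,-75,122),[np.array([k,0,0]) for k in (-3,0,3)]),-110,-75)
show('F outer top',prof('top',t,M,(0,72,142),(0,95,142),X),72,95)
show('N inner top',prof('top',t,M,(0,-85,142),(0,-50,142),[np.array([k,0,0]) for k in (-20,-16,-12,12,16,20)]),-85,-50)
show('head x',prof('top',t,M,(-40,94,127),(40,94,127),[np.array([0,k,0]) for k in(-4,0,4)]),-40,40)
for y in (60,40,-30,-50): show(f'bar x y{y}',prof('top',t,M,(-20,y,120),(25,y,120),[np.array([0,k,0]) for k in(-4,0,4)],91),-20,25)
show('nose side',prof('side',s,M,(2,-110,120),(2,-75,120),[np.array([k,0,0]) for k in (-3,0,3)]),-110,-75)
g=lambda im:(255*(im/255.)**.6).astype(np.uint8)
B=[(np.array(a)/1e3,np.array(b)/1e3) for a,b in box((-5,-94,113),(9,82,127))+box((-18,82,113),(22,106,127))]
overlay(g(t),'top',[(B,M,(0,0,255))],318,150,390,200,11,'pics/u1.png')
overlay(g(s),'side',[(B,M,(0,0,255))],320,165,385,262,6,'pics/u2.png')
E
```

```text
head rear y top z127 edges at [(104.7, 8.9), (109.0, 16.0), (122.1, 19.4)]
nose y top z120 edges at [(-93.3, 41.9), (-86.3, 33.8)]
F outer top edges at [(82.8, 50.8)]
N inner top edges at [(-68.8, 50.9), (-56.8, 25.4), (-53.1, 34.0)]
head x edges at [(-35.0, 15.1), (-29.6, 12.4), (-20.7, 16.3), (26.5, 10.9)]
bar x y60 edges at [(-17.6, 27.9), (-3.7, 78.7), (9.2, 30.3), (11.0, 35.7), (19.7, 43.0), (21.0, 49.3)]
bar x y40 edges at [(-3.7, 76.9), (11.9, 40.5), (19.7, 37.3), (23.3, 51.8)]
bar x y-30 edges at [(-4.1, 63.4), (11.6, 50.8), (20.2, 64.8)]
bar x y-50 edges at [(-3.9, 64.7), (12.3, 29.2), (19.3, 48.5)]
nose side edges at [(-97.6, 9.9), (-79.9, 5.7), (-75.3, 4.2)]
```

View pics/u1.png

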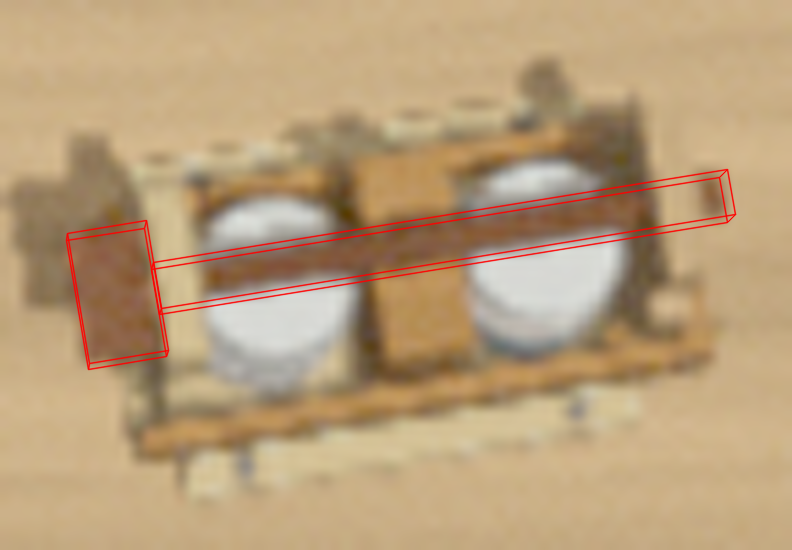

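View pics/u2.png

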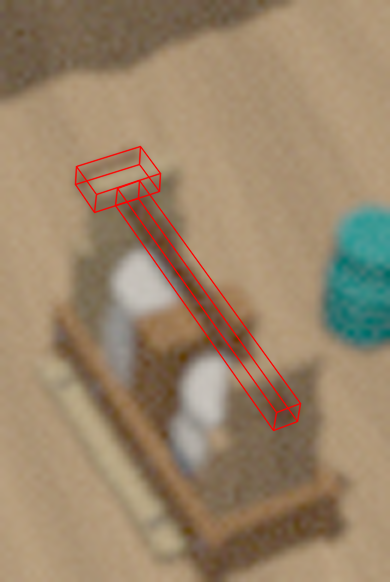

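Both views agree with the head being home: nose edge at −93.3 mm against −94 expected with a camera bias of about +1 mm. As a cross-check I'll push lightly on the head's back with closed fingers, to make sure it is seated after release.

```bash
python3 - <<'E'
from mv import *
x,y=c2w(2,135);plan([x,y,.287],down(YAW),5,jaw=-1)
E
```

```text
shift [  23.1 -152.2 -101.1] turn [0.   0.04 0.1 ]
[{"jaw": -1, "tx": -3.08, "ty": -0.01, "tz": 2.02, "wx": 0.0, "wy": 0.0, "wz": 0.0}, {"jaw": -1, "tx": -3.08, "ty": 0.0, "tz": 2.02, "wx": 0.0, "wy": 0.0, "wz": 0.0}, {"jaw": -1, "tx": -3.08, "ty": 0.0, "tz": 2.02, "wx": 0.0, "wy": 0.0, "wz": 0.0}, {"jaw": -1, "tx": -3.08, "ty": 0.0, "tz": 2.02, "wx": 0.0, "wy": 0.0, "wz": 0.0}, {"jaw": -1, "tx": -3.08, "ty": 0.0, "tz": 2.02, "wx": 0.0, "wy": 0.0, "wz": 0.0}]
```

>>> carry_out:
  motion:
    - {"jaw":-1,"tx":-2,"ty":0,"tz":3,"wx":0,"wy":0,"wz":0.1}
    - {"jaw":-1,"tx":-4,"ty":0,"tz":4,"wx":0,"wy":0,"wz":0}
    - {"jaw":-1,"tx":-4,"ty":0,"tz":2.5,"wx":0,"wy":0,"wz":0}
    - {"jaw":-1,"tx":-3.5,"ty":0,"tz":0.6,"wx":0,"wy":0,"wz":0}
    - {"jaw":-1,"tx":-1.5,"ty":0,"tz":0,"wx":0,"wy":0,"wz":0}
    - {"jaw":-1,"tx":0,"ty":0,"tz":0,"wx":0,"wy":0,"wz":0}
    - {"jaw":-1,"tx":0,"ty":0,"tz":0,"wx":0,"wy":0,"wz":0}
  force: 30

```text
clock: 31.78
tcp_pos: [0.5335, 0.0117, 0.2877]
orientation: [0.0, 0.652, 0.758, 0.0]
wrist_force: [-0.9, -0.3, 0.5]
finger_gap: 0.0002
```

```bash
python3 -c "
from mv import *
barstate();st()"
```

```text
t 31.77 head c [  2.1 138.9 119.1] nose [  1.8 -49.1 119.1] F [-0.9 -0.3  0.5] M [ 0.05 -0.03 -0.01] gap 0.0002
t 31.77 tcp [0.5335 0.0117 0.2877] yaw_y 8.57 z [ 8.e-04  1.e-04 -1.e+00] F [-0.9 -0.3  0.5] M [ 0.05 -0.03 -0.01] gap 0.0002
```

>>> carry_out:
  motion:
    - {"jaw":-1,"tx":-0.8,"ty":0,"tz":0,"wx":0,"wy":0,"wz":0}
    - {"jaw":-1,"tx":-0.5,"ty":0,"tz":0,"wx":0,"wy":0,"wz":0}
    - {"jaw":-1,"tx":0,"ty":0,"tz":0,"wx":0,"wy":0,"wz":0}

```text
clock: 32.15
tcp_pos: [0.5355, -0.0014, 0.2873]
orientation: [0.0, 0.652, 0.758, 0.0]
wrist_force: [-0.3, 0.8, -0.2]
finger_gap: 0.0002
```

>>> carry_out:
  motion:
    - {"jaw":-1,"tx":-0.3,"ty":0,"tz":0,"wx":0,"wy":0,"wz":0}
    - {"jaw":-1,"tx":0,"ty":0,"tz":0,"wx":0,"wy":0,"wz":0}

```text
clock: 32.4
tcp_pos: [0.5359, -0.0045, 0.2871]
orientation: [0.0, 0.652, 0.758, -0.0]
wrist_force: [0.1, 0.3, 0.4]
finger_gap: 0.0002
```

>>> carry_out:
  motion:
    - {"jaw":-1,"tx":-0.2,"ty":0,"tz":0,"wx":0,"wy":0,"wz":0}
    - {"jaw":-1,"tx":0,"ty":0,"tz":0,"wx":0,"wy":0,"wz":0}

```text
clock: 32.65
tcp_pos: [0.5362, -0.0065, 0.2872]
orientation: [0.0, 0.652, 0.758, -0.0]
wrist_force: [-0.8, 1.1, 0.0]
finger_gap: 0.0004
```

```bash
python3 -c "
from mv import *
barstate();st()"
```

```text
t 32.65 head c [  1.9 120.5 118.6] nose [  1.6 -67.5 118.6] F [-0.8  1.1  0. ] M [-0.05  0.01  0.02] gap 0.0004
t 32.65 tcp [ 0.5362 -0.0065  0.2872] yaw_y 8.56 z [ 0.e+00 -1.e-04 -1.e+00] F [-0.8  1.1  0. ] M [-0.05  0.01  0.02] gap 0.0004
```

>>> carry_out:
  motion:
    - {"jaw":-1,"tx":-0.2,"ty":0,"tz":0,"wx":0,"wy":0,"wz":0}
    - {"jaw":-1,"tx":0,"ty":0,"tz":0,"wx":0,"wy":0,"wz":0}

```text
clock: 32.9
tcp_pos: [0.5365, -0.0084, 0.2872]
orientation: [0.0, 0.652, 0.758, -0.0]
wrist_force: [-0.8, 0.0, -0.6]
finger_gap: -0.0002
```

>>> carry_out:
  motion:
    - {"jaw":-1,"tx":-0.1,"ty":0,"tz":0,"wx":0,"wy":0,"wz":0}
    - {"jaw":-1,"tx":0,"ty":0,"tz":0,"wx":0,"wy":0,"wz":0}

```text
clock: 33.15
tcp_pos: [0.5366, -0.0094, 0.2872]
orientation: [0.0, 0.652, 0.758, -0.0]
wrist_force: [-0.2, -0.2, -0.2]
finger_gap: 0.0002
```

```bash
python3 -c "
from mv import *
barstate();st()"
```

```text
t 33.15 head c [  1.9 117.5 118.6] nose [  1.6 -70.5 118.6] F [-0.2 -0.2 -0.2] M [ 0.    0.02 -0.02] gap 0.0002
t 33.15 tcp [ 0.5366 -0.0094  0.2872] yaw_y 8.56 z [ 0.e+00 -1.e-04 -1.e+00] F [-0.2 -0.2 -0.2] M [ 0.    0.02 -0.02] gap 0.0002
```

>>> carry_out:
  motion:
    - {"jaw":-1,"tx":-0.1,"ty":0,"tz":0,"wx":0,"wy":0,"wz":0}
    - {"jaw":-1,"tx":0,"ty":0,"tz":0,"wx":0,"wy":0,"wz":0}

```text
clock: 33.4
tcp_pos: [0.5366, -0.0101, 0.2872]
orientation: [-0.0, 0.652, 0.758, 0.0]
wrist_force: [-0.6, 3.1, 1.7]
finger_gap: -0.0
```

```bash
python3 -c "
from mv import *
barstate()"
```

```text
t 33.4 head c [  1.7 117.  118.6] nose [  1.5 -71.  118.4] F [-0.6  3.1  1.7] M [ 0.44  0.12 -0.01] gap -0.0
```

>>> carry_out:
  motion:
    - {"jaw":-1,"tx":-0.1,"ty":0,"tz":0,"wx":0,"wy":0,"wz":0}
    - {"jaw":-1,"tx":0,"ty":0,"tz":0,"wx":0,"wy":0,"wz":0}

```text
clock: 33.65
tcp_pos: [0.5366, -0.0104, 0.2872]
orientation: [-0.001, 0.652, 0.758, 0.001]
wrist_force: [-1.6, 6.8, 2.6]
finger_gap: -0.0
```

```bash
python3 -c "
from mv import *
barstate()"
```

```text
t 33.65 head c [  1.7 116.9 118.6] nose [  1.6 -71.1 118.1] F [-1.6  6.8  2.6] M [1.1  0.23 0.02] gap -0.0
```

The head does not give under a 7 N push, and the fingers meet it at 117 mm (82 + 24 + 11), so it is fully home. I'll back away and take a last look.

>>> carry_out:
  motion:
    - {"jaw":-1,"tx":1,"ty":0,"tz":0,"wx":0,"wy":0,"wz":0}
    - {"jaw":-1,"tx":4,"ty":0,"tz":0,"wx":0,"wy":0,"wz":0}
    - {"jaw":-1,"tx":5,"ty":0,"tz":-3,"wx":0,"wy":0,"wz":0}
    - {"jaw":-1,"tx":5,"ty":0,"tz":-4,"wx":0,"wy":0,"wz":0}
    - {"jaw":-1,"tx":3,"ty":0,"tz":-4,"wx":0,"wy":0,"wz":0}
    - {"jaw":-1,"tx":0,"ty":0,"tz":0,"wx":0,"wy":0,"wz":0}

```text
clock: 34.4
tcp_pos: [0.5107, 0.1678, 0.3998]
orientation: [0.003, 0.651, 0.759, 0.003]
wrist_force: [-0.1, -0.5, -1.1]
finger_gap: -0.0001
```

```bash
python3 - <<'E'
from mv import *
from prof import *
st()
im=eyes.read_camera('side');cv2.imwrite('pics/side16.png',im);t=eyes.read_camera('top');cv2.imwrite('pics/top16.png',t)
g=lambda im:(255*(im/255.)**.6).astype(np.uint8)
crop(g(im),320,180,390,265,6.5,'pics/s16.png')
M=pose(*C0,np.radians(YAW))
show('nose',prof('top',t,M,(2,-110,120),(2,-75,120),[np.array([k,0,0]) for k in (-3,0,3)]),-110,-75)
cv2.imwrite('pics/t16.png',t)
# bystander change between start and now
a=cv2.imread('pics/top0.png')
for nm,(x,y) in dict(bowl=(213,145),spray=(440,180),cup=(421,141),tjar=(337,138),bigbar=(200,268)).items():
    r=slice(y-22,y+22),slice(x-25,x+25);print(nm,np.abs(a[r].astype(int)-t[r]).mean().round(1))
E
```

```text
t 34.4 tcp [0.5107 0.1678 0.3998] yaw_y 8.78 z [ 7.3e-03  6.0e-04 -1.0e+00] F [-0.1 -0.5 -1.1] M [-0.02 -0.01 -0.01] gap -0.0001
nose edges at [(-93.7, 48.5), (-87.0, 32.0)]
bowl 25.7
spray 8.0
cup 8.2
tjar 8.2
bigbar 14.0
```

View pics/t16.png

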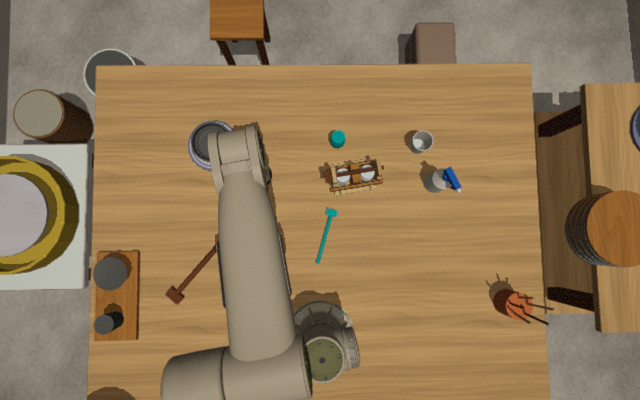

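View pics/s16.png

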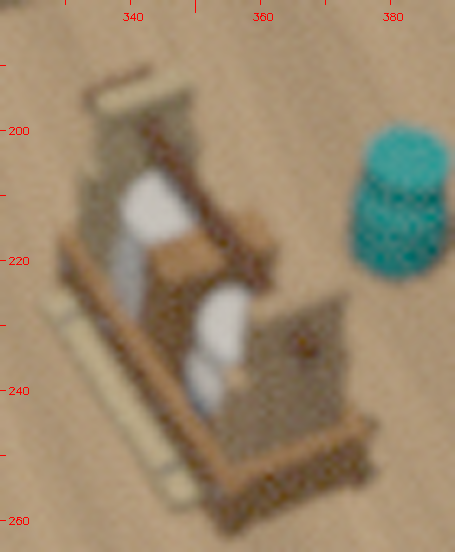

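The bar goes through both boards: its head sits behind the left neck at (340,191) and its nose is out at (367,233). Both jars and the block are upright, and the bystanders are where they were. Handing in.

```bash
python3 -c "
from workcell import env
print(env.hand_in())"
```

```text
the job is handed in; nothing more can be done
None
```

The job is done and handed in at about 34 s of the 67 s allowed. The block stands on the carrier's floor between the two jars, and the bar runs through both end boards with its head home.

- **Block:** I lowered it in small steps with no side force, and it met the floor with its foot at 12 mm.
- **Lift-out board:** Resting the shank on the board's top put that top at about 141.4 mm, so the board was essentially fully down.
- **Bar:** I threaded the small brown bar in from the lift-out side, because the sprayer stands close to the fixed-board side. The nose entered the lift-out bore without axial force. It brushed the fixed bore's rim at 5.5 N, then slid in.
- **Head home:** The head stopped firmly against the outside of the lift-out board at 9 N. After release I pushed its back with closed fingers at 7 N and it did not move. The top view puts the nose at −93.7 mm along the carrier against −94 expected.

**Checks that disagreed or were limited:**
- **Side camera:** It differed from the top camera and the robot by 2–3 mm. It put the nose at about −97.6 mm, so I relied on touch and the top camera instead.
- **Top view:** The arm hid part of the bowl in the last picture. I judged the bowl undisturbed from its visible edge and because the arm never came near it.
- **Jars:** They look upright in the last pictures.

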